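# Click the bottle carousel round to its blue cup and load the bottle

### The arm

A 6-joint arm with a two-finger parallel gripper is mounted at the origin on the work surface; the furniture and walls round the work are solid. World frame = base frame: x ahead of the robot, y to its left, z up, the work surface at z = 0. Lengths are in m, angles in degrees, forces in N, time in s.
With the tool pointing down it reaches from about 0.375 to 0.9 m from the base axis. Payload 3.1 kg.
Tool frame: the origin (TCP) lies on the centre line of the jaws, within the pads' length; the fingertips stand 17 mm ahead of it and the grasp point (between the pads) lies 2 mm behind it; z points along the fingers, y is the line along which they close (so a half turn about z gives the same grasp; the last joint's range is limited). The gripper opens to 87 mm and grips with 3 to 60 N. Pads are 19 mm wide; open, the fingers measure 117 mm over their backs; the gripper's body (75 mm by 190 mm) begins 51 mm behind the grasp point.
Start: joints at [55.033, 30.224, 82.088, -0, 67.689, -10.227], TCP at [0.262, 0.568, 0.24] pointing down, gripper open.
Joint ranges: [-176.69, 176.69], [-43.24, 126.21], [12.49, 139.97], [-82, 262], [0, 151.66], [-163.58, 163.58]. Speed limits (degrees/s): [159.86, 159.86, 180, 180, 180, 180].

### API

Orientations are given as a 3x3 rotation matrix whose columns are the frame's x, y, z axes.
In Python, from rig import bot, imaging, finder gives the robot as it stands. The module is installed in compiled form; this text tells all that it offers.
- The arm moves only by the tool play_rows, never from a script. Its argument "motion" is a list that holds one entry, the list of rows, each a list of 6 numbers: the shift along the tool's x, y, z in m, then the turn, a rotation vector about the tool's x, y, z in degrees. In form: [[[dx, dy, dz, wx, wy, wz], ...]]. A call has 1 to 8 rows; each row is the pose to reach, as a shift and turn from the pose commanded when the call began, along the tool's axes at that moment; what a row does not reach only later rows make up. A row lasts 1/12 s, in which the tool goes at most 41.7 mm and 7.16 degrees, less where a joint would pass 70% of its speed; a pose out of reach is approached as far as the arm can. A call with a gripper value outside its range is refused whole. "fingers" is the finger opening in m, from 0 to 0.087, set as the call begins (left out, the last holds). The fingers move at their own pace and stop on an object; the grip force is fixed at half the most. Time passes only in rows, so rows that repeat a pose let the fingers close. It gives the time, the measured TCP pose, the force, the opening and the grip force at its end, in the units of the state.
- bot.read_state(): the state, without advancing time (a new reading comes with each control period).
- imaging.capture(name): name is "scene" or "side" or "wrist"; returns a dict with "frame" (400x640x3 uint8, red, green, blue), "camera_matrix" (3x3 intrinsics, pixels), "R" (3x3) and "t" (3): a world point X has camera coordinates R X + t. Camera axes: x right, y down, z forward; pixel columns grow to the right and rows downward; lengths in m; the calibration is good to about 2 mm. A picture is of the moment at which its call begins. There is no depth.
- bot.hand_in(): hands the job in; it is judged then, once.
Trained networks look in the newest picture that a camera, given by its name, has taken for a name from the list of things; names that differ only in an ending like _2 or _b are one class to them, and where a whole thing is asked for, a point or a joint stands for the part that bears it (a point fixed in the world has none). Each returns a list of dicts, best first, with "confidence" (0 to 1); they miss things now and then, are a little off and sometimes report something else, mostly with a low value. They report only what shows in the picture. A call takes as long as a camera call. They do not tell look-alikes from the thing itself.
- finder.recognise(camera, name): "at" ([x, y, z] in m, in world coordinates, good to about 4 mm: the middle of the surface that is visible of it).
- finder.outline_of(camera, name): "pixels" (400x640 bool, what is visible of it).
The state is a dict: "time_s": time; "joint_positions": joint angles; "qvel": joint speeds; "tau": joint torques, N m; "position": TCP position; "tcp_rot": TCP orientation; "force": force on the tool from outside, world axes, zero at the start; "moment": the same for the moment, N m; "opening": opening from 0.0 (shut) to 1.0 (fully open); "grasp_force": force on a finger pad.
Only numpy, scipy, OpenCV 4.12 (cv2) and the standard library are available. Lean on these libraries where they do the work, as an engineer would, in place of code of your own. Each camera call takes 0.05 s, during which the arm holds its last target. There are 200 camera calls.

### The job

Bring the blue cup of the bottle carousel round to the red loading mark with the orange thumb lever: each click, push it away from you slowly and lightly (never over 10 N) until you feel its stop, then let it spring right back. The carousel cannot be turned back, so count the clicks, do not go past the mark, and do not turn the disc by hand. Then gently stand the dark amber bottle upright in the blue cup and let go; leave the other things where they are.

Things in the scene. Friction and masses are not known exactly. Their poses are not given: they have to be found in the camera images.
- carousel: fixed foot of the bottle carousel, screwed to the table: grey, round, 200 mm across, 34 mm high, with a gearbox (64 x 60 x 30 mm) on its -y side that carries the thumb lever and a block with a red arrow (the loading mark) on its -x side. Origin: centre of its underside, on the disc's axis; its -x axis points from there to the loading mark, roughly to the robot; z up
- disc: white turning disc, 192 mm across, top 44 mm above the table; six round cups (57 mm outside, 52 mm inside, rims 59 mm and inner floors 45 mm above the table) at 62 mm from the axis, 60 degrees apart: one blue, five grey; a 12 mm high hub in the middle. The robot must not push on it. Origin on the axis at table height; the blue cup lies on its -x axis
- index (a joint): angle of the disc in rad, clockwise from above positive; 0 when the blue cup is at the loading mark. A spring detent holds the disc every 1.047 rad (60 degrees). It starts two, three or four clicks short, near -2.09, -3.14 or -4.19; one click adds 1.047. After a push that stops short of the click the disc falls back
- mark (a point): the loading place: where the blue cup's centre must come, on the disc's top 44 mm above the table, 62 mm from the axis along the carousel's -x axis
- blue_cup (a point): centre of the blue cup's inner floor
- thumb_lever: orange-tipped steel lever that swings flat about a vertical pivot at (-30, -108) mm in the carousel's frame. Arm 65 mm, along the lever's own -y axis; at its end an upright orange pad 10 mm thick, 28 mm wide, 36 to 92 mm above the table. Origin on the pivot at table height. Push the pad's -x face with the shut gripper straight along the carousel's +x, with less than 10 N
- lever (a joint): lever angle in rad: 0 at rest, grows when pushed. A light spring (1 to 3 N at the pad) brings it back to 0, where the ratchet catches the next tooth. Pushed at 15 mm/s: free take-up, then the detent (4 to 7 N in all), then the disc clicks on and 2 to 6 mm later comes the stop, a rubber bumper (3 to 10 N per mm). Unseen take-up differs each time: stop at 30 to 47 mm of pad travel
- lever_pad (a point): middle of the face of the orange pad that is pushed (on its -x side), 78 mm above the table
- amber_bottle: dark amber bottle with a black ribbed cap, 104 mm high, round body 45 mm in diameter from the foot to about 75 mm up, cap 25 mm in diameter, 0.19 kg. Origin: centre of its underside, z up. Stands at the robot's left; it, the oil bottle and the green jar swap places from start to start
- oil_bottle: bystander: aluminium oil bottle with white cap, 73 mm in diameter, 136 mm high; origin at the centre of its underside
- green_jar: bystander: glass jar with green lid, 60 mm in diameter, 78 mm high; origin at the centre of its underside
- tall_bottle: bystander: tall aluminium bottle with white cap, 66 mm in diameter, 158 mm high; origin at the centre of its underside
- scoop: bystander: orange measuring scoop lying on the table between robot and carousel, 131 x 55 x 24 mm; origin at the centre of its underside
- black_jar: bystander: glass jar with black lid, 72 mm in diameter, 88 mm high, at the robot's right; origin at the centre of its underside
Not all that is in view belongs to the job. Several things look just like the amber_bottle: the one meant starts farthest to the robot's left.

How it is judged:
By the outcome, as a careful person would: the job done as asked, in the order asked, and still so for the second after the job is handed in, with the robot touching nothing.
It also fails if it takes over 72 s, if anything falls off the work surface, if the arm or the gripper's body presses on something with over 40 N, if the wrist force passes 120 N, or if a joint passes its speed limit or range.

## Working session

There is one attempt and no reset: what is moved stays moved. The work goes in short steps, Python scripts to look and compute and a tool call to move; the robot and the scene stay as the last step left them, time stands still between calls to the robot, and variables do not carry over. Pictures are saved under pics/ and viewed, at most 10 in all, crops included, and the job is handed in when it is done.

Besides the shell and the picture viewer there is one more tool, called after "Request:" as name([rows], argument=value, ...), one row to a line, values as JSON. play_rows: Moves the arm, as the interface text tells. Its arguments: {"type":"object","properties":{"motion":{"type":"array"},"fingers":{"type":"number"}},"required":["motion"]}

```bash
mkdir -p pics; ls; cat > h.py <<'E'
import numpy as np, cv2
from rig import bot, imaging, finder
def ray_z(c,u,v,z):
    d=c["R"].T@np.linalg.inv(c["camera_matrix"])@np.array([u,v,1.]); o=-c["R"].T@c["t"]
    return o+d*(z-o[2])/d[2]
def px(c,X):
    p=c["camera_matrix"]@(c["R"]@np.array(X)+c["t"]); return p[:2]/p[2]
E
python3 - <<'E'
from h import *
np.set_printoptions(precision=4,suppress=True)
ims=[]
for n in ("scene","side"):
    c=imaging.capture(n); cv2.imwrite(f"pics/{n}0.png",c["frame"][:,:,::-1])
    print(n,-c["R"].T@c["t"])
    for k in ("carousel","disc","blue_cup","thumb_lever","lever_pad","amber_bottle","oil_bottle","green_jar","tall_bottle","scoop","black_jar"):
        for r in finder.recognise(n,k)[:4]: print(k,round(r["confidence"],2),np.round(r["at"],3),px(c,r["at"]).round())
print(bot.read_state())
E
```

```text
pics
scene [-0.0228 -0.8768  0.9732]
carousel 0.61 [ 0.58  -0.077  0.044] [345. 193.]
disc 0.64 [ 0.593 -0.062  0.041] [345. 189.]
blue_cup 0.61 [ 0.6   -0.061  0.043] [347. 187.]
thumb_lever 0.57 [ 0.596 -0.061  0.047] [346. 187.]
thumb_lever 0.48 [ 0.505 -0.197  0.058] [348. 226.]
lever_pad 0.61 [ 0.506 -0.201  0.061] [349. 226.]
amber_bottle 0.78 [0.303 0.214 0.054] [212. 171.]
amber_bottle 0.69 [0.31  0.115 0.059] [229. 187.]
amber_bottle 0.61 [0.416 0.288 0.057] [235. 145.]
amber_bottle 0.16 [ 0.506 -0.197  0.062] [349. 225.]
oil_bottle 0.61 [0.433 0.158 0.082] [259. 158.]
green_jar 0.97 [0.542 0.216 0.056] [281. 143.]
tall_bottle 0.78 [0.697 0.14  0.084] [335. 131.]
scoop 0.69 [ 0.455 -0.184  0.006] [330. 244.]
black_jar 0.9 [ 0.396 -0.376  0.074] [356. 288.]
side [-0.005   0.9517  0.5514]
carousel 0.64 [ 0.51  -0.189  0.056] [344. 181.]
thumb_lever 0.62 [ 0.511 -0.188  0.054] [344. 181.]
lever_pad 0.53 [ 0.507 -0.19   0.056] [345. 181.]
amber_bottle 0.87 [0.295 0.244 0.056] [351. 263.]
amber_bottle 0.78 [0.413 0.32  0.052] [286. 269.]
amber_bottle 0.75 [0.308 0.137 0.054] [364. 241.]
oil_bottle 0.57 [0.442 0.208 0.047] [301. 244.]
green_jar 0.63 [0.534 0.252 0.047] [258. 244.]
tall_bottle 0.56 [0.691 0.179 0.112] [224. 196.]
scoop 0.69 [ 0.448 -0.17   0.007] [359. 200.]
black_jar 0.73 [ 0.402 -0.326  0.052] [390. 174.]
{'time_s': 1.2, 'joint_positions': array([ 55.0331,  30.2235,  82.0873,  -0.0005,  67.689 , -10.2268]), 'qvel': array([ 0.0563, -0.0944, -0.0031,  0.0045, -0.009 , -0.0245]), 'tau': array([ -0.0001, -44.0021, -17.6983,   0.0635,   0.0506,  -0.    ]), 'position': array([0.2615, 0.5676, 0.2396]), 'tcp_rot': array([[-0.9082,  0.4185,  0.    ],
       [ 0.4185,  0.9082, -0.    ],
       [-0.    ,  0.    , -1.    ]]), 'force': array([-0.3429,  0.2409, -0.2547]), 'moment': array([0.0074, 0.0037, 0.0422]), 'grasp_force': 0.0, 'opening': 0.99708778397361}
```

View pics/scene0.png

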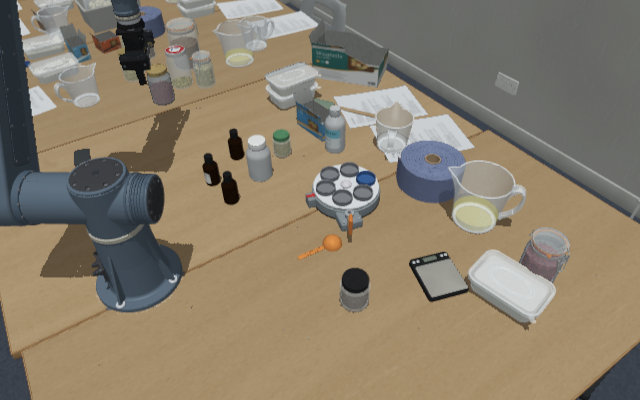

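View pics/side0.png

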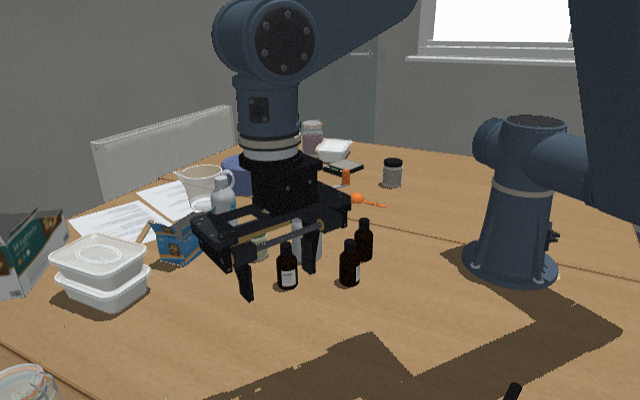

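The scene view shows three look-alike amber bottles at (212,171), (229,187) and (235,145). The carousel is at (346,190) with the blue cup at (367,178) (the far side), and the lever pad is at (349,226). The side view shows the bottles at (351,263), (364,241) and (286,269), plus a dark thing cut off at (513,390) that I need to check.

```bash
python3 - <<'E'
from h import *
np.set_printoptions(precision=4,suppress=True)
s=imaging.capture("side"); 
for z in (0,.05,.104): print("dark thing",z,ray_z(s,513,388,z), )
c=imaging.capture("scene")
print("dark in scene",px(c,ray_z(s,513,388,.104)))
for n,cam in (("scene",c),("side",s)):
    for r in finder.outline_of(n,"amber_bottle")[:4]:
        ys,xs=np.nonzero(r["pixels"]); t=ys<=ys.min()+2; b=ys>=ys.max()-2
        print(n,r["confidence"],xs.min(),xs.max(),ys.min(),ys.max(),"top",ray_z(cam,xs[t].mean(),ys.min()+2,.104)[:2])
for k in ("disc","blue_cup","lever_pad"):
    for r in finder.outline_of("scene",k)[:2]:
        m=r["pixels"].astype(np.uint8); ys,xs=np.nonzero(m); print(k,r["confidence"],xs.min(),xs.max(),ys.min(),ys.max())
hsv=cv2.cvtColor(c["frame"],cv2.COLOR_RGB2HSV)
def blob(lo,hi,x0,x1,y0,y1):
    m=cv2.inRange(hsv,lo,hi); ys,xs=np.nonzero(m[y0:y1,x0:x1]); return xs.mean()+x0,ys.mean()+y0,len(xs)
b=blob((105,120,60),(125,255,255),350,385,165,192); print("blue",b,ray_z(c,b[0],b[1],.05))
b=blob((0,150,80),(4,255,255),295,320,185,210); print("red",b,ray_z(c,b[0],b[1],.04))
b=blob((5,150,80),(14,255,255),340,360,205,245); print("orange",b,ray_z(c,b[0],b[1],.064))
a=cv2.resize(c["frame"][130:260,280:400],None,fx=5,fy=5,interpolation=cv2.INTER_CUBIC)[:600]
d=cv2.resize(c["frame"][120:215,195:300],None,fx=2,fy=2); 
o=np.zeros((600,800,3),np.uint8); o[:a.shape[0],:600]=a; o[:190,590:800]=d
e=s["frame"][350:400,440:640]; o[300:350,600:800]=e
cv2.imwrite("pics/crop1.png",o[:,:,::-1])
E
```

```text
dark thing 0 [-0.0442  0.379   0.    ]
dark thing 0.05 [-0.0406  0.4309  0.05  ]
dark thing 0.104 [-0.0368  0.487   0.104 ]
dark in scene [ 66.5987 151.0685]
scene 0.92 229 243 130 160 top [0.4166 0.2929]
scene 0.71 220 238 171 205 top [0.3152 0.1246]
scene 0.61 203 220 155 186 top [0.3016 0.221 ]
scene 0.52 312 378 162 209 top [ 0.6222 -0.0373]
side 0.91 355 372 218 262 top [0.3156 0.1294]
side 0.9 338 359 239 288 top [0.3047 0.2341]
side 0.77 276 297 242 289 top [0.4213 0.3063]
side 0.66 210 237 176 225 top [0.8019 0.0605]
disc 0.63 313 378 162 209
blue_cup 0.91 313 378 161 209
blue (np.float64(365.47846889952154), np.float64(177.6315789473684), 209) [ 0.665  -0.0631  0.05  ]
red (np.float64(310.7692307692308), np.float64(195.0), 13) [ 0.4976 -0.0263  0.04  ]
orange (np.float64(348.64), np.float64(226.98666666666668), 75) [ 0.4998 -0.2054  0.064 ]
```

View pics/crop1.png

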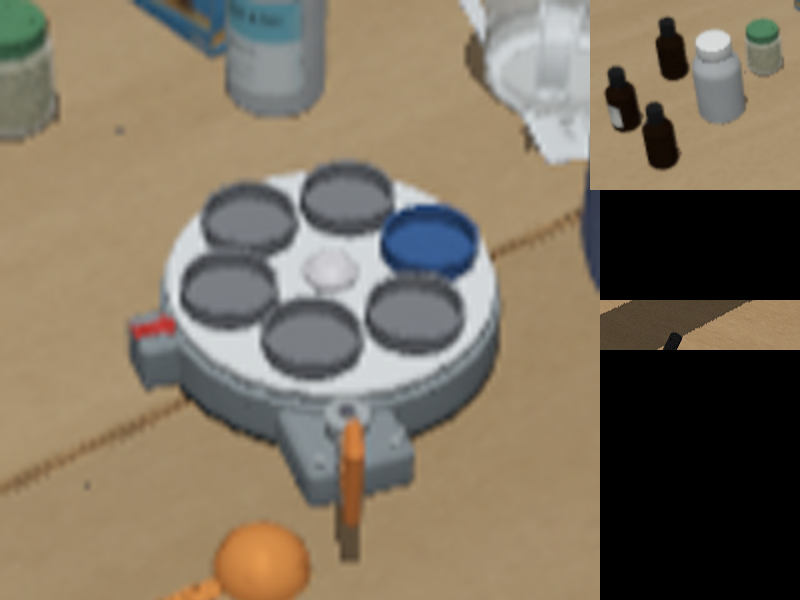

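The crop shows the blue cup at scene (365,178), opposite the red arrow (311,195), so about 3 clicks short. The lever pad is at (349,227). Candidates for the amber bottle are scene (212,171), (229,187) and (235,145), plus the dark stub at side (513,390), which might be a fourth. I'll check that one closely.

```bash
python3 - <<'E'
from h import *
np.set_printoptions(precision=4,suppress=True)
c=cv2.cvtColor(cv2.imread("pics/scene0.png"),cv2.COLOR_BGR2RGB); s=cv2.cvtColor(cv2.imread("pics/side0.png"),cv2.COLOR_BGR2RGB)
w=imaging.capture("wrist"); print(-w["R"].T@w["t"], w["R"])
o=np.zeros((600,800,3),np.uint8)
o[:300,:400]=cv2.resize(c[130:190,40:120],None,fx=5,fy=5)
o[:300,400:]=cv2.resize(s[340:400,470:550],None,fx=5,fy=5)
o[300:500,:320]=cv2.resize(w["frame"],(320,200))
o[300:580,420:800]=cv2.resize(c[125:195,200:295],None,fx=4,fy=4)
cv2.imwrite("pics/crop2.png",o[:,:,::-1])
# carousel: disc geometry from blue cup centre & red mark & model fit by grey cups (dark ellipses)
sc=imaging.capture("scene"); 
for z in (.1,.2): print(px(sc,ray_z({**imaging.capture("side")},513,388,z)))
g=cv2.cvtColor(sc["frame"],cv2.COLOR_RGB2HSV)
m=((g[:,:,1]<45)&(g[:,:,2]<150)&(g[:,:,2]>60))|((g[:,:,0]>105)&(g[:,:,0]<125)&(g[:,:,1]>120))
m=m.astype(np.uint8); m[:160]=0; m[212:]=0; m[:,:312]=0; m[:,380:]=0
n,l,st,ce=cv2.connectedComponentsWithStats(m)
for i in range(1,n):
    if st[i,4]>30: print(st[i],ce[i],ray_z(sc,*ce[i],.05))
E
```

```text
[0.1952 0.5975 0.3826] [[ 0.4192  0.9079 -0.0001]
 [ 0.8746 -0.4038  0.2684]
 [ 0.2437 -0.1126 -0.9633]]
[ 67.3091 152.871 ]
[ 49.542  107.7875]
[340 162  36  39 725] [359.0497 180.3448] [ 0.6422 -0.0621  0.05  ]
[316 166  37  40 780] [332.4949 186.75  ] [ 0.5625 -0.0414  0.05  ]
[351 186  29  26 202] [368.8812 204.7327] [ 0.6033 -0.1587  0.05  ]
[312 194  35  18 236] [324.2288 205.6864] [ 0.4994 -0.0926  0.05  ]
```

View pics/crop2.png

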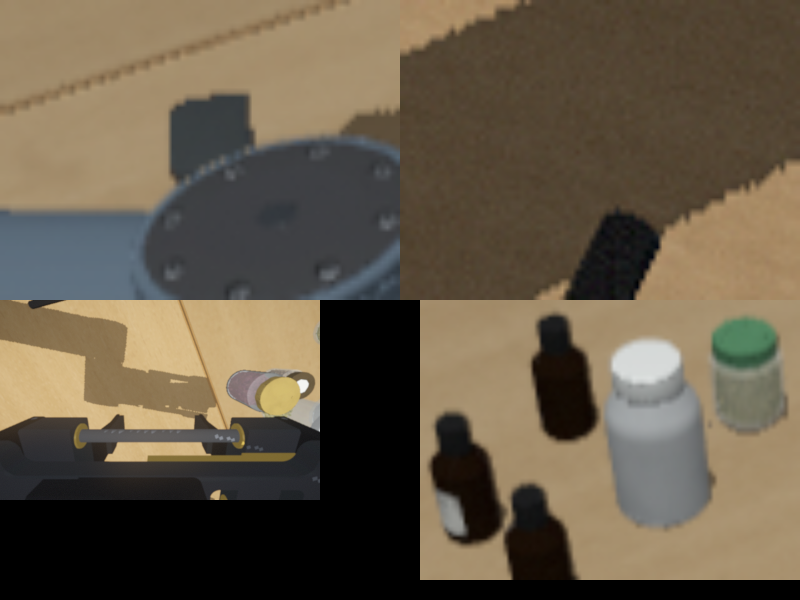

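The stub at side (517,385) is a ribbed black cap close to the camera, and there's a dark bar at the top left of the wrist view. It could be a fourth bottle hidden from the scene camera by the arm. I'll look again once the arm has moved away. First I'll fit the carousel pose from the cup centres.

```bash
cat >> h.py <<'E'
def plan(P,yaw_x,s=None):
    """shift in tool axes and turn about tool z (deg) to bring TCP to P with tool x at world heading yaw_x"""
    s=s or bot.read_state(); R=np.array(s["tcp_rot"]); d=R.T@(np.array(P)-s["position"])
    h=np.degrees(np.arctan2(R[1,0],R[0,0])); w=-((yaw_x-h+180)%360-180)
    return d.round(4),round(w,2)
E
python3 - <<'E'
from h import *
from scipy.optimize import least_squares
np.set_printoptions(precision=4,suppress=True)
c=imaging.capture("scene"); s=imaging.capture("side"); w=imaging.capture("wrist")
# dark thing: triangulate side ray with wrist ray
for z in (.03,.06,.09,.104,.13): print("dark",z,ray_z(s,517,385,z),ray_z(w,90,3,z))
q=np.array([[229,289],[248,220],[348,198],[429,243],[415,313],[312,338]])/5+[280,130]
hub=np.array([330,268])/5+[280,130]
print("hub",ray_z(c,*hub,.056))
def f(p):
    r=[]
    for k in range(6):
        a=p[2]-k*np.pi/3   # clockwise from mark
        r+=list(px(c,[p[0]+.062*np.cos(a),p[1]+.062*np.sin(a),.057])-q[k])
    return np.array(r)
o=least_squares(f,[.59,-.06,2.8]); print(o.x,np.degrees(o.x[2]),np.abs(o.fun).max())
x,y,m=o.x; ex=-np.array([np.cos(m),np.sin(m)]); ey=np.array([-ex[1],ex[0]])
T=lambda a,b,z: np.r_[np.array([x,y])+a*ex+b*ey,z]
np.save("car.npy",o.x)
print("pad centre",T(-.030,-.173,.064),px(c,T(-.03,-.173,.064)),px(s,T(-.03,-.173,.064)),"red",px(c,T(-.112,0,.04)))
print("mark",T(-.062,0,.045))
P=T(-.035-.045,-.178,.16); print("pre",P,plan(P,np.degrees(m)))
E
```

```text
dark 0.03 [-0.0469  0.4014  0.03  ] [-0.0215  0.4248  0.03  ]
dark 0.06 [-0.0445  0.4331  0.06  ] [-0.003   0.4395  0.06  ]
dark 0.09 [-0.0421  0.4647  0.09  ] [0.0154 0.4542 0.09  ]
dark 0.104 [-0.041   0.4795  0.104 ] [0.024  0.4611 0.104 ]
dark 0.13 [-0.0389  0.507   0.13  ] [0.04   0.4738 0.13  ]
hub [ 0.5984 -0.0576  0.056 ]
[ 0.599  -0.0569  2.8753] 164.74436419011704 0.2213427596565225
pad centre [ 0.5245 -0.2159  0.064 ] [358.7316 225.5056] [343.4316 175.1439] red [309.0034 196.1169]
mark [ 0.5392 -0.0406  0.045 ]
pre [ 0.475  -0.2076  0.16  ] (array([-0.5183, -0.6147,  0.0795]), np.float64(-9.48))
```

```bash
python3 - <<'E'
from h import *
c=imaging.capture("scene"); s=imaging.capture("side"); x,y,m=np.load("car.npy")
def panel(cam,x0,y0,w,h,k,yaw):
    a=cv2.resize(cam["frame"][y0:y0+h,x0:x0+w],None,fx=k,fy=k,interpolation=cv2.INTER_CUBIC).copy()
    ca,sa=np.cos(np.radians(yaw)),np.sin(np.radians(yaw))
    P=lambda X:tuple(((px(cam,[x+ca*X[0]-sa*X[1],y+sa*X[0]+ca*X[1],X[2]])-[x0,y0]+.5)*k).astype(int))
    def box(lo,hi,col):
        for z in (lo[2],hi[2]):
            pts=[P((u,v,z)) for u,v in ((lo[0],lo[1]),(hi[0],lo[1]),(hi[0],hi[1]),(lo[0],hi[1]))]
            cv2.polylines(a,[np.array(pts)],True,col,1)
    box((-.035,-.187,.036),(-.025,-.159,.092),(0,255,0))
    cv2.circle(a,P((-.03,-.108,.05)),4,(255,0,255),1)
    t=np.linspace(0,2*np.pi,60)
    for r,z in ((.1,.0),(.1,.034),(.096,.044)): cv2.polylines(a,[np.array([P((r*np.cos(i),r*np.sin(i),z)) for i in t])],True,(255,255,0),1)
    cv2.line(a,P((0,0,.04)),P((-.12,0,.04)),(0,255,255),1); return a
o=np.vstack([np.hstack([panel(c,300,155,95,75,4,yw) for yw in (-15.26,-22)]),np.hstack([panel(s,280,150,95,60,4,yw) for yw in (-15.26,-22)])])
cv2.imwrite("pics/ov.png",o[:,:,::-1]); print(o.shape)
E
```

```text
(540, 760, 3)
```

View pics/ov.png

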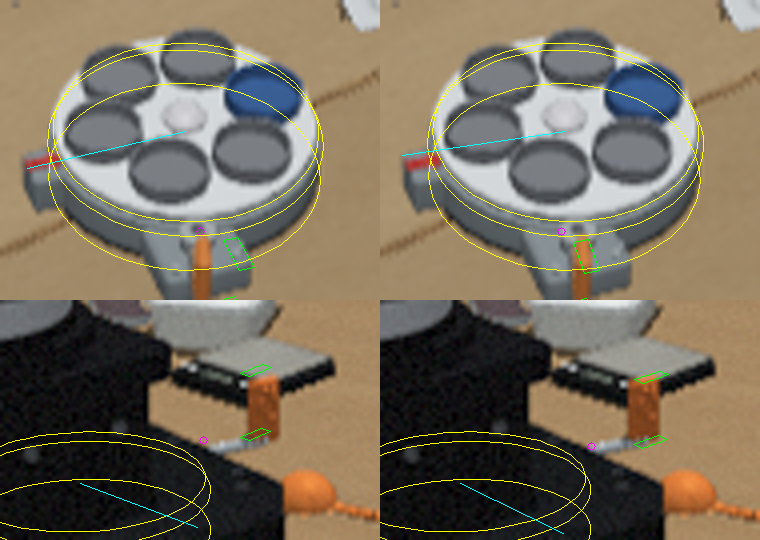

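The overlay shows yaw ≈ -15.5° fits the pivot (scene crop (198,231)) and the arrow. The lever itself rests swung back from the carousel's -y, so I'll fit that angle.

```bash
python3 - <<'E'
from h import *
from scipy.optimize import least_squares
np.set_printoptions(precision=4,suppress=True)
c=imaging.capture("scene"); s=imaging.capture("side"); x,y,m=np.load("car.npy")
ex=-np.array([np.cos(m),np.sin(m)]); ey=np.array([-ex[1],ex[0]])
T=lambda a,b,z: np.r_[np.array([x,y])+a*ex+b*ey,z]
pad=lambda p,r=.065,t=0,z=.064:T(-.03-r*np.sin(p)-t*np.cos(p),-.108-r*np.cos(p)+t*np.sin(p),z)
o=least_squares(lambda p:np.r_[px(c,pad(p[0]))-[350.7,224.5],px(s,pad(p[0]))-[345.7,176.7]],[.3]); p=o.x[0]
print("phi",np.degrees(p),o.fun,pad(p), "face",pad(p,t=.005,z=.078))
f=pad(p,.062,.005)[:2]; rel=f-np.array([x,y]); print("face in carousel",rel@ex,rel@ey)
P=np.r_[f-ex*.045,.16]; print("pre",P,plan(P,np.degrees(m)), bot.read_state()["time_s"])
E
```

```text
phi 16.996072538567137 [0.8024 1.9831 1.674  0.0424] [ 0.507  -0.2081  0.064 ] face [ 0.5027 -0.2055  0.078 ]
face in carousel -0.05290460540414754 -0.16583060652699655
pre [ 0.4609 -0.1911  0.16  ] (array([-0.4986, -0.6056,  0.0796]), np.float64(-9.49)) 2.1
```

Request:
play_rows([
  [[-0.5,-0.604,0,0,0,80.5],[-0.5,-0.604,0,0,0,80.5],[-0.5,-0.604,0,0,0,80.5],[-0.5,-0.604,0,0,0,80.5],[-0.5,-0.604,0,0,0,80.5],[-0.5,-0.604,0,0,0,80.5],[-0.5,-0.604,0,0,0,80.5],[-0.5,-0.604,0,0,0,80.5]],
], fingers=0)

```text
time_s: 2.77
position: [0.3473, 0.2438, 0.2399]
tcp_rot: [[-0.133, 0.991, 0.001], [0.991, 0.133, 0.0], [0.0, 0.001, -1.0]]
force: [1.3, 0.3, 0.4]
opening: 0.477
grasp_force: 0.0
```

```bash
cat >> h.py <<'E'
_x,_y,_m=np.load("car.npy"); ex=-np.array([np.cos(_m),np.sin(_m)]); ey=np.array([-ex[1],ex[0]])
T=lambda a,b,z: np.r_[np.array([_x,_y])+a*ex+b*ey,z]
H=np.degrees(_m)-90
E
python3 - <<'E'
from h import *
s=imaging.capture("side"); 
print([ (round(r["confidence"],2),np.round(r["at"],3)) for r in finder.recognise("side","amber_bottle")[:5]])
o=np.hstack([s["frame"][:, 300:640]]); cv2.imwrite("pics/side2.png",o[:,:,::-1])
print(plan(T(-.098,-.169,.24),H),plan(T(-.098,-.169,.078),H))
E
```

```text
[(0.96, array([0.309, 0.14 , 0.053])), (0.8, array([0.413, 0.321, 0.051])), (0.74, array([0.295, 0.241, 0.057]))]
(array([-0.4456,  0.0544,  0.0006]), np.float64(22.65)) (array([-0.4453,  0.0544,  0.1626]), np.float64(22.65))
```

View pics/side2.png

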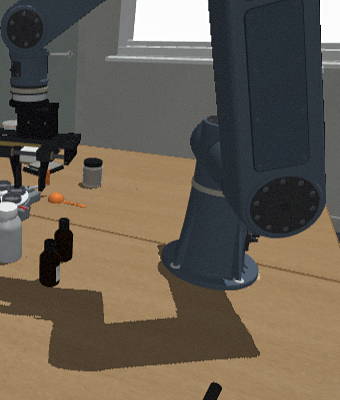

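The side view still shows the black cap at (513,390). It hasn't moved with the arm, so it's a fourth candidate to settle later. Now on to the lever.

Request:
play_rows([
  [[-0.445,0.054,0,0,0,22.65],[-0.445,0.054,0,0,0,22.65],[-0.445,0.054,0,0,0,22.65],[-0.445,0.054,0,0,0,22.65],[-0.445,0.054,0,0,0,22.65],[-0.445,0.054,0,0,0,22.65],[-0.445,0.054,0,0,0,22.65],[-0.445,0.054,0,0,0,22.65]],
])

```text
time_s: 3.53
position: [0.4334, -0.0782, 0.2399]
tcp_rot: [[0.252, 0.968, 0.001], [0.968, -0.252, 0.0], [0.0, 0.001, -1.0]]
force: [2.0, 0.4, 0.1]
opening: 0.009
grasp_force: 0.0
```

```bash
python3 - <<'E'
from h import *
c=imaging.capture("scene")
print([ (round(r["confidence"],2),np.round(r["at"],3),px(c,r["at"]).round()) for r in finder.recognise("scene","amber_bottle")[:6]])
cv2.imwrite("pics/sc3.png",c["frame"][:,:,::-1])
print(plan(T(-.098,-.169,.24),H),plan(T(-.098,-.169,.078),H),bot.read_state()["time_s"])
E
```

```text
[(0.73, array([0.303, 0.214, 0.054]), array([212., 171.])), (0.73, array([0.31 , 0.114, 0.059]), array([229., 188.])), (0.66, array([ 0.574, -0.078,  0.044]), array([343., 194.])), (0.64, array([0.418, 0.288, 0.055]), array([236., 145.]))]
(array([-0.1019,  0.0514,  0.0009]), np.float64(0.26)) (array([-0.1015,  0.0503,  0.1629]), np.float64(0.26)) 3.6333
```

View pics/sc3.png

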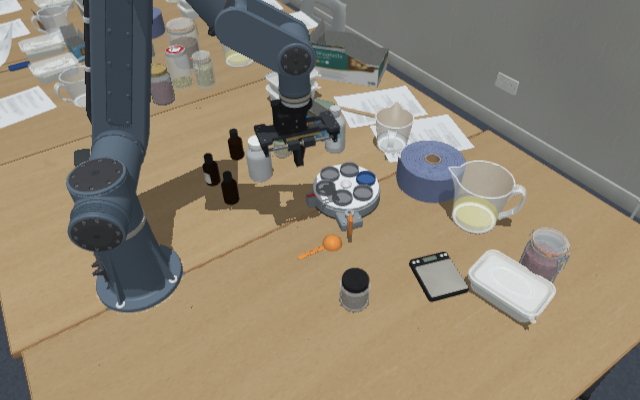

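With the arm elsewhere, the wood at scene (67,152), where a 104 mm fourth bottle would show, is bare. The stub is therefore a pen lying flat. The leftmost amber bottle is the one at (235,145), y≈0.30. Going to the lever now.

Request:
play_rows([
  [[-0.04,0.02,0,0,0,0.26],[-0.075,0.038,0,0,0,0.26],[-0.102,0.051,0.02,0,0,0.26],[-0.102,0.051,0.06,0,0,0.26],[-0.102,0.051,0.1,0,0,0.26],[-0.102,0.051,0.14,0,0,0.26],[-0.102,0.051,0.162,0,0,0.26],[-0.102,0.051,0.162,0,0,0.26]],
])

```text
time_s: 4.3
position: [0.4539, -0.1854, 0.0734]
tcp_rot: [[0.257, 0.966, -0.008], [0.966, -0.257, 0.006], [0.004, -0.009, -1.0]]
force: [-0.4, -0.0, -0.2]
opening: 0.005
grasp_force: 0.0
```

```bash
python3 - <<'E'
from h import *
c=imaging.capture("scene"); s=imaging.capture("side")
print([(n,round(r["confidence"],2),np.round(r["at"],3)) for n in ("scene","side") for r in finder.recognise(n,"lever_pad")[:2]])
st=bot.read_state(); print(st["position"],st["force"],plan(T(-.098,-.169,.078),H))
o=np.zeros((400,800,3),np.uint8)
o[:,:400]=cv2.resize(c["frame"][170:270,300:400],None,fx=4,fy=4); o[:,400:]=cv2.resize(s["frame"][130:230,290:390],None,fx=4,fy=4)
cv2.imwrite("pics/lev.png",o[:,:,::-1])
E
```

```text
[('side', 0.75, array([ 0.584, -0.031,  0.044])), ('side', 0.74, array([ 0.512, -0.182,  0.051]))]
[ 0.45760614 -0.18839785  0.07905101] [0.19053409 0.84758734 0.92449199] (array([-0.0049,  0.0038,  0.0011]), np.float64(0.37))
```

View pics/lev.png

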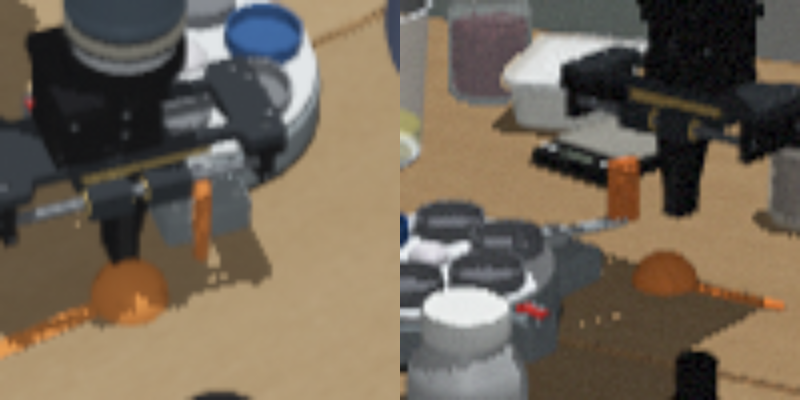

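The crops show the shut fingers at the right height behind the orange pad: scene crop fingers (125,235) against the pad at (202,220), and side crop (680,190) against (622,188). The gap is about 30 mm.

Request:
play_rows([
  [[-0.003,0.003,0,0,0,0],[-0.003,0.006,0,0,0,0],[-0.003,0.009,0,0,0,0],[-0.003,0.012,0,0,0,0],[-0.003,0.015,0,0,0,0],[-0.003,0.018,0,0,0,0],[-0.003,0.02,0,0,0,0],[-0.003,0.022,0,0,0,0]],
])

```text
time_s: 5.17
position: [0.4769, -0.1969, 0.0775]
tcp_rot: [[0.258, 0.966, -0.0], [0.966, -0.258, 0.0], [0.0, -0.0, -1.0]]
force: [0.0, -0.1, 0.3]
opening: 0.002
grasp_force: 0.0
```

```bash
cat >> h.py <<'E'
def stat():
    s=bot.read_state(); r=np.array(s["position"][:2])-[_x,_y]; f=np.array(s["force"])[:2]
    print("t",s["time_s"],"x' %.4f y' %.4f z %.4f"%(r@ex,r@ey,s["position"][2]),"Fx' %.2f Fy' %.2f"%(f@ex,f@ey))
E
python3 -c "
from h import *
stat()"
```

```text
t 5.1667 x' -0.0810 y' -0.1672 z 0.0775 Fx' 0.02 Fy' -0.05
```

Request:
play_rows([
  [[0,0.00125,0,0,0,0],[0,0.0025,0,0,0,0],[0,0.00375,0,0,0,0],[0,0.005,0,0,0,0],[0,0.00625,0,0,0,0],[0,0.0075,0,0,0,0],[0,0.00875,0,0,0,0],[0,0.01,0,0,0,0]],
])

```text
time_s: 5.83
position: [0.4864, -0.1995, 0.0775]
tcp_rot: [[0.258, 0.966, -0.0], [0.966, -0.258, 0.0], [0.0, -0.0, -1.0]]
force: [0.3, -0.2, 0.2]
opening: 0.004
grasp_force: 0.0
```

Request:
play_rows([
  [[0,0.00125,0,0,0,0],[0,0.0025,0,0,0,0],[0,0.00375,0,0,0,0],[0,0.005,0,0,0,0],[0,0.00625,0,0,0,0],[0,0.0075,0,0,0,0],[0,0.00875,0,0,0,0],[0,0.01,0,0,0,0]],
])

```text
time_s: 6.5
position: [0.4957, -0.202, 0.0775]
tcp_rot: [[0.258, 0.966, -0.001], [0.966, -0.258, 0.0], [0.0, -0.001, -1.0]]
force: [-1.4, -0.5, -0.0]
opening: 0.001
grasp_force: 0.7
```

Request:
play_rows([
  [[0,0.00125,0,0,0,0],[0,0.0025,0,0,0,0],[0,0.00375,0,0,0,0],[0,0.005,0,0,0,0],[0,0.00625,0,0,0,0],[0,0.0075,0,0,0,0],[0,0.00875,0,0,0,0],[0,0.01,0,0,0,0]],
])

```text
time_s: 7.17
position: [0.5057, -0.2046, 0.0775]
tcp_rot: [[0.258, 0.966, -0.0], [0.966, -0.258, 0.0], [-0.0, -0.0, -1.0]]
force: [-1.1, -1.3, 0.6]
opening: 0.004
grasp_force: 0.8
```

Request:
play_rows([
  [[0,0.00125,0,0,0,0],[0,0.0025,0,0,0,0],[0,0.00375,0,0,0,0],[0,0.005,0,0,0,0]],
])

```text
time_s: 7.5
position: [0.51, -0.2059, 0.0775]
tcp_rot: [[0.258, 0.966, -0.001], [0.966, -0.258, 0.0], [-0.0, -0.001, -1.0]]
force: [-5.1, -1.4, 0.9]
opening: 0.003
grasp_force: 1.9
```

Request:
play_rows([
  [[0,0.00125,0,0,0,0],[0,0.0025,0,0,0,0],[0,0.00375,0,0,0,0]],
])

```text
time_s: 7.75
position: [0.5139, -0.2068, 0.0775]
tcp_rot: [[0.258, 0.966, -0.001], [0.966, -0.258, 0.0], [0.0, -0.001, -1.0]]
force: [-3.8, -2.2, 1.3]
opening: 0.006
grasp_force: 2.1
```

```bash
cat >> h.py <<'E'
def blue(n="scene"):
    c=imaging.capture(n); g=cv2.cvtColor(c["frame"],cv2.COLOR_RGB2HSV)
    m=cv2.inRange(g,(105,120,50),(125,255,255)); p=px(c,T(0,0,.05)).astype(int); k=np.zeros_like(m); cv2.circle(k,tuple(int(v) for v in p),34,255,-1)
    ys,xs=np.nonzero(m&k)
    if len(xs)<15: print(n,"blue hidden",len(xs)); return
    q=ray_z(c,xs.mean(),ys.mean(),.052)[:2]-[_x,_y]; a=np.degrees(np.arctan2(-(q@ey),q@ex)) # clockwise from +x'
    print(n,"index deg %.1f"%((a-180+90)%360-90 if False else a-180),"r %.3f n %d"%(np.hypot(*q),len(xs)))
E
python3 -c "
from h import *
stat();blue();blue('side')"
```

```text
t 7.75 x' -0.0426 y' -0.1671 z 0.0775 Fx' -3.06 Fy' -3.13
scene index deg -174.1 r 0.079 n 35
side index deg -171.3 r 0.064 n 123
```

Request:
play_rows([
  [[0,0.00125,0,0,0,0],[0,0.0025,0,0,0,0]],
])

```text
time_s: 8.02
position: [0.5161, -0.2073, 0.0775]
tcp_rot: [[0.258, 0.966, -0.001], [0.966, -0.258, 0.0], [0.0, -0.001, -1.0]]
force: [-4.6, -2.4, 0.8]
opening: 0.006
grasp_force: 2.2
```

```bash
python3 -c "
from h import *
stat();blue('side')"
```

```text
t 8.0167 x' -0.0404 y' -0.1670 z 0.0775 Fx' -3.79 Fy' -3.56
side index deg -168.8 r 0.062 n 122
```

Request:
play_rows([
  [[0,0.00125,0,0,0,0],[0,0.0025,0,0,0,0]],
])

```text
time_s: 8.23
position: [0.5187, -0.208, 0.0775]
tcp_rot: [[0.258, 0.966, -0.001], [0.966, -0.258, 0.0], [0.0, -0.001, -1.0]]
force: [-4.6, -1.1, 0.8]
opening: 0.004
grasp_force: 2.0
```

```bash
python3 -c "
from h import *
stat();blue('side')"
```

```text
t 8.2333 x' -0.0377 y' -0.1670 z 0.0775 Fx' -4.17 Fy' -2.23
side index deg -163.4 r 0.061 n 132
```

Request:
play_rows([
  [[0,0.00125,0,0,0,0],[0,0.0025,0,0,0,0]],
])

```text
time_s: 8.45
position: [0.5215, -0.2087, 0.0775]
tcp_rot: [[0.258, 0.966, 0.0], [0.966, -0.258, 0.0], [0.0, -0.0, -1.0]]
force: [-3.1, -1.4, 0.4]
opening: 0.006
grasp_force: 1.6
```

```bash
python3 -c "
from h import *
stat();blue('side')"
```

```text
t 8.45 x' -0.0348 y' -0.1669 z 0.0775 Fx' -2.60 Fy' -2.13
side index deg -157.5 r 0.061 n 132
```

Request:
play_rows([
  [[0,0.00125,0,0,0,0],[0,0.0025,0,0,0,0]],
])

```text
time_s: 8.67
position: [0.5239, -0.2092, 0.0775]
tcp_rot: [[0.258, 0.966, -0.0], [0.966, -0.258, 0.0], [0.0, -0.0, -1.0]]
force: [-4.0, -0.5, -0.5]
opening: 0.007
grasp_force: 2.0
```

```bash
python3 -c "
from h import *
stat();blue('side')"
```

```text
t 8.6667 x' -0.0323 y' -0.1668 z 0.0775 Fx' -3.71 Fy' -1.54
side index deg -153.1 r 0.060 n 133
```

Request:
play_rows([
  [[0,0.001,0,0,0,0],[0,0.002,0,0,0,0]],
])

```text
time_s: 8.88
position: [0.5246, -0.2094, 0.0774]
tcp_rot: [[0.257, 0.966, -0.003], [0.966, -0.257, 0.001], [0.001, -0.003, -1.0]]
force: [-6.9, -0.4, 1.7]
opening: 0.005
grasp_force: 3.4
```

```bash
python3 -c "
from h import *
stat();blue('side')"
```

```text
t 8.8833 x' -0.0317 y' -0.1667 z 0.0774 Fx' -6.56 Fy' -2.21
side index deg -149.9 r 0.058 n 136
```

```bash
python3 - <<'E'
from h import *
for n in ("side","scene","wrist"): blue(n)
stat()
c=imaging.capture("side"); s=imaging.capture("wrist")
o=np.zeros((500,800,3),np.uint8)
o[:,:400]=cv2.resize(c["frame"][130:230,265:345],None,fx=5,fy=5); o[:250,400:]=cv2.resize(s["frame"],(400,250)); 
d=imaging.capture("scene"); o[250:,400:700]=cv2.resize(d["frame"][150:250,290:410],(300,250))
cv2.imwrite("pics/lev2.png",o[:,:,::-1]); stat()
E
```

```text
side index deg -149.4 r 0.058 n 137
scene blue hidden 14
wrist blue hidden 0
t 9.0833 x' -0.0318 y' -0.1667 z 0.0774 Fx' -4.53 Fy' -1.98
t 9.2333 x' -0.0318 y' -0.1667 z 0.0774 Fx' -6.28 Fy' -1.01
```

View pics/lev2.png

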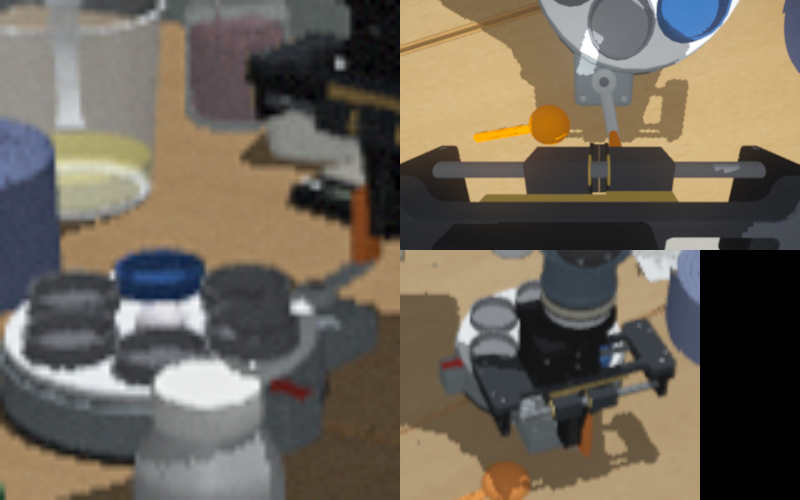

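The crop shows the blue cup directly behind the hub in the side view (about (297,184)). That suggests the disc is past the half-way point, so I'll measure the angle better, using all the cups.

```bash
cat >> h.py <<'E'
def ang(n="side"):
    """disc index by matching blue ring (outer cylinder 57 mm, z .044-.059) silhouettes"""
    c=imaging.capture(n); g=cv2.cvtColor(c["frame"],cv2.COLOR_RGB2HSV)
    m=cv2.inRange(g,(105,110,40),(125,255,255))>0
    t=np.linspace(0,2*np.pi,40); best=[]
    for i in np.arange(-200,20,1.):
        a=np.radians(i); q=T(-.062*np.cos(a),.062*np.sin(a),0)
        pts=np.array([px(c,[q[0]+.0285*np.cos(u),q[1]+.0285*np.sin(u),z]) for u in t for z in (.044,.059)]).astype(np.float32)
        k=np.zeros(m.shape,np.uint8); cv2.fillConvexPoly(k,cv2.convexHull(pts).astype(np.int32),1); k=k>0
        best.append(((m&k).sum()/max(1,k.sum()),i))
    b=max(best); top=[i for v,i in best if v>b[0]-.02]
    print(n,"index %.1f"%np.mean(top),"score %.2f"%b[0])
E
python3 - <<'E'
from h import *
ang("side"); ang("wrist"); ang("scene"); stat()
E
```

```text
side index -132.5 score 0.72
wrist index -130.0 score 0.75
scene index -90.5 score 0.02
t 9.3833 x' -0.0318 y' -0.1667 z 0.0774 Fx' -5.81 Fy' -2.00
```

Request:
play_rows([
  [[0,0.0003,0,0,0,0],[0,0.0006,0,0,0,0]],
])

```text
time_s: 9.55
position: [0.5247, -0.2094, 0.0774]
tcp_rot: [[0.257, 0.966, -0.004], [0.966, -0.257, 0.002], [0.001, -0.004, -1.0]]
force: [-6.8, -0.5, 2.2]
opening: 0.005
grasp_force: 3.5
```

```bash
python3 - <<'E'
from h import *
stat(); ang("side"); ang("wrist"); stat()
E
```

```text
t 9.55 x' -0.0316 y' -0.1667 z 0.0774 Fx' -6.47 Fy' -2.25
side index -128.0 score 0.68
wrist index -127.0 score 0.74
t 9.65 x' -0.0316 y' -0.1667 z 0.0774 Fx' -5.73 Fy' -1.77
```

Request:
play_rows([
  [[0,0,0,0,0,0],[0,0,0,0,0,0],[0,0,0,0,0,0]],
])

```text
time_s: 9.9
position: [0.5246, -0.2094, 0.0774]
tcp_rot: [[0.257, 0.966, -0.004], [0.966, -0.257, 0.002], [0.001, -0.004, -1.0]]
force: [-6.6, -1.3, 1.6]
opening: 0.002
grasp_force: 3.3
```

```bash
python3 - <<'E'
from h import *
stat(); ang("side"); ang("wrist"); stat()
E
```

```text
t 9.9 x' -0.0316 y' -0.1667 z 0.0774 Fx' -6.02 Fy' -2.94
side index -128.0 score 0.68
wrist index -127.0 score 0.74
t 10.0 x' -0.0316 y' -0.1667 z 0.0774 Fx' -7.09 Fy' -2.65
```

The force dropped to 2.6 N and then rose steeply with almost no travel, so that's the stop. Releasing.

Request:
play_rows([
  [[0,-0.005,0,0,0,0],[0,-0.011,0,0,0,0],[0,-0.018,0,0,0,0],[0,-0.025,0,0,0,0],[0,-0.032,0,0,0,0],[0,-0.039,0,0,0,0],[0,-0.045,0,0,0,0],[0,-0.048,0,0,0,0]],
])

```text
time_s: 10.67
position: [0.4791, -0.1975, 0.0777]
tcp_rot: [[0.258, 0.966, -0.0], [0.966, -0.258, 0.0], [0.0, -0.0, -1.0]]
force: [0.0, -0.5, -0.4]
opening: 0.001
grasp_force: 0.0
```

```bash
python3 - <<'E'
from h import *
stat(); ang("side"); ang("wrist"); ang("scene"); stat()
E
```

```text
t 10.6667 x' -0.0787 y' -0.1672 z 0.0777 Fx' 0.13 Fy' -0.47
side index -128.0 score 0.68
wrist index -178.0 score 1.00
scene index -122.0 score 0.24
t 10.8167 x' -0.0776 y' -0.1674 z 0.0777 Fx' 0.46 Fy' 0.18
```

Side still reads -128 (a few degrees of bias; it should be -120), so the disc stayed: one click done. Second push.

Request:
play_rows([
  [[0,0.00125,0,0,0,0],[0,0.0025,0,0,0,0],[0,0.00375,0,0,0,0],[0,0.005,0,0,0,0],[0,0.00625,0,0,0,0],[0,0.0075,0,0,0,0],[0,0.00875,0,0,0,0],[0,0.01,0,0,0,0]],
])

```text
time_s: 11.48
position: [0.4895, -0.2003, 0.0775]
tcp_rot: [[0.258, 0.966, -0.0], [0.966, -0.258, 0.0], [0.0, -0.0, -1.0]]
force: [-0.9, -0.0, 0.4]
opening: 0.006
grasp_force: 0.2
```

Request:
play_rows([
  [[0,0.00125,0,0,0,0],[0,0.0025,0,0,0,0],[0,0.00375,0,0,0,0],[0,0.005,0,0,0,0],[0,0.00625,0,0,0,0],[0,0.0075,0,0,0,0],[0,0.00875,0,0,0,0],[0,0.01,0,0,0,0]],
])

```text
time_s: 12.15
position: [0.4992, -0.2029, 0.0775]
tcp_rot: [[0.258, 0.966, -0.0], [0.966, -0.258, 0.0], [0.0, -0.0, -1.0]]
force: [-1.7, -0.3, -0.2]
opening: 0.007
grasp_force: 0.7
```

Request:
play_rows([
  [[0,0.00125,0,0,0,0],[0,0.0025,0,0,0,0],[0,0.00375,0,0,0,0],[0,0.005,0,0,0,0],[0,0.00625,0,0,0,0],[0,0.0075,0,0,0,0],[0,0.00875,0,0,0,0],[0,0.01,0,0,0,0]],
])

```text
time_s: 12.82
position: [0.5082, -0.2054, 0.0775]
tcp_rot: [[0.258, 0.966, -0.002], [0.966, -0.258, 0.0], [-0.0, -0.002, -1.0]]
force: [-4.6, -1.0, 1.8]
opening: 0.007
grasp_force: 1.9
```

```bash
python3 - <<'E'
from h import *
stat(); ang("side")
E
```

```text
t 12.8167 x' -0.0485 y' -0.1672 z 0.0775 Fx' -4.16 Fy' -2.15
side index -125.0 score 0.67
```

Request:
play_rows([
  [[0,0.00125,0,0,0,0],[0,0.0025,0,0,0,0],[0,0.00375,0,0,0,0],[0,0.005,0,0,0,0]],
])

```text
time_s: 13.2
position: [0.5135, -0.2067, 0.0775]
tcp_rot: [[0.258, 0.966, -0.001], [0.966, -0.258, 0.0], [0.0, -0.001, -1.0]]
force: [-4.6, -1.5, 0.4]
opening: 0.005
grasp_force: 2.0
```

Request:
play_rows([
  [[0,0.00125,0,0,0,0],[0,0.0025,0,0,0,0]],
])

```text
time_s: 13.37
position: [0.516, -0.2074, 0.0775]
tcp_rot: [[0.257, 0.966, -0.001], [0.966, -0.257, 0.0], [-0.0, -0.001, -1.0]]
force: [-5.1, -2.3, 0.5]
opening: 0.004
grasp_force: 2.1
```

```bash
python3 - <<'E'
from h import *
stat(); ang("side")
E
```

```text
t 13.3667 x' -0.0405 y' -0.1670 z 0.0775 Fx' -4.33 Fy' -3.52
side index -112.0 score 0.62
```

Request:
play_rows([
  [[0,0.00125,0,0,0,0],[0,0.0025,0,0,0,0]],
])

```text
time_s: 13.58
position: [0.5183, -0.208, 0.0774]
tcp_rot: [[0.258, 0.966, -0.001], [0.966, -0.258, 0.0], [-0.0, -0.001, -1.0]]
force: [-3.9, -2.4, -0.3]
opening: 0.005
grasp_force: 2.0
```

```bash
python3 - <<'E'
from h import *
stat(); ang("side")
E
```

```text
t 13.5833 x' -0.0381 y' -0.1670 z 0.0774 Fx' -3.16 Fy' -3.30
side index -104.5 score 0.57
```

Request:
play_rows([
  [[0,0.00125,0,0,0,0],[0,0.002,0,0,0,0]],
])

```text
time_s: 13.8
position: [0.5208, -0.2085, 0.0775]
tcp_rot: [[0.258, 0.966, 0.0], [0.966, -0.258, -0.0], [0.0, 0.0, -1.0]]
force: [-2.5, -2.3, 0.4]
opening: 0.004
grasp_force: 1.5
```

```bash
python3 - <<'E'
from h import *
stat(); ang("side")
E
```

```text
t 13.8 x' -0.0356 y' -0.1669 z 0.0775 Fx' -1.77 Fy' -2.86
side index -100.5 score 0.55
```

Request:
play_rows([
  [[0,0.001,0,0,0,0],[0,0.0015,0,0,0,0]],
])

```text
time_s: 14.02
position: [0.5223, -0.2089, 0.0775]
tcp_rot: [[0.258, 0.966, 0.0], [0.966, -0.258, -0.0], [0.0, 0.0, -1.0]]
force: [-3.2, -1.0, -0.7]
opening: 0.008
grasp_force: 1.2
```

```bash
python3 - <<'E'
from h import *
stat(); ang("side")
E
```

```text
t 14.0167 x' -0.0341 y' -0.1669 z 0.0775 Fx' -2.82 Fy' -1.82
side index -98.0 score 0.58
```

Request:
play_rows([
  [[0,0.001,0,0,0,0],[0,0.0015,0,0,0,0]],
])

```text
time_s: 14.23
position: [0.5236, -0.2092, 0.0775]
tcp_rot: [[0.258, 0.966, 0.0], [0.966, -0.258, 0.0], [0.0, 0.0, -1.0]]
force: [-2.6, -0.8, -0.6]
opening: 0.002
grasp_force: 1.3
```

```bash
python3 - <<'E'
from h import *
stat(); ang("side")
E
```

```text
t 14.2333 x' -0.0327 y' -0.1668 z 0.0775 Fx' -2.32 Fy' -1.49
side index -94.4 score 0.54
```

Request:
play_rows([
  [[0,0.001,0,0,0,0],[0,0.0015,0,0,0,0]],
])

```text
time_s: 14.45
position: [0.5242, -0.2093, 0.0774]
tcp_rot: [[0.258, 0.966, -0.002], [0.966, -0.258, 0.001], [0.0, -0.002, -1.0]]
force: [-5.1, -0.9, 0.8]
opening: 0.004
grasp_force: 2.4
```

```bash
python3 - <<'E'
from h import *
stat(); ang("side")
E
```

```text
t 14.45 x' -0.0321 y' -0.1667 z 0.0774 Fx' -4.67 Fy' -2.16
side index -92.5 score 0.57
```

Request:
play_rows([
  [[0,0.0004,0,0,0,0],[0,0.0008,0,0,0,0]],
])

```text
time_s: 14.67
position: [0.5245, -0.2094, 0.0774]
tcp_rot: [[0.258, 0.966, -0.002], [0.966, -0.258, 0.001], [0.001, -0.003, -1.0]]
force: [-5.9, 1.4, 1.3]
opening: 0.003
grasp_force: 3.1
```

```bash
python3 - <<'E'
from h import *
stat(); ang("side"); ang("wrist"); stat()
c=imaging.capture("side"); d=imaging.capture("scene")
o=np.zeros((500,800,3),np.uint8)
o[:,:400]=cv2.resize(c["frame"][130:230,265:345],None,fx=5,fy=5); 
o[:333,400:800]=cv2.resize(d["frame"][150:250,290:410],(400,333))
s=imaging.capture("wrist"); o[333:,400:667]=cv2.resize(s["frame"],(267,167))
cv2.imwrite("pics/lev3.png",o[:,:,::-1]); stat()
E
```

```text
t 14.6667 x' -0.0318 y' -0.1667 z 0.0774 Fx' -6.08 Fy' -0.18
side index -92.1 score 0.57
wrist index -81.5 score 0.78
t 14.7667 x' -0.0317 y' -0.1668 z 0.0774 Fx' -5.36 Fy' -1.42
t 14.9167 x' -0.0318 y' -0.1667 z 0.0774 Fx' -5.18 Fy' -2.68
```

View pics/lev3.png

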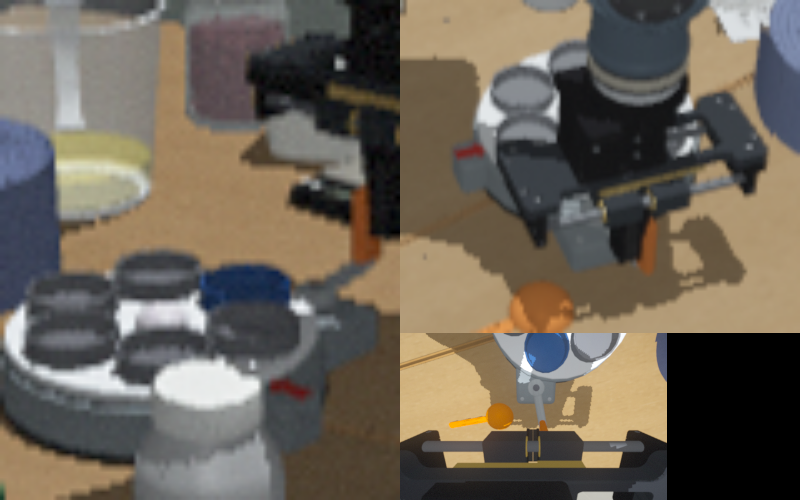

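The crop shows the same cup pattern as after click one, with blue one place further on (side crop (250,285)). That's two clicks, at the stop. Releasing, then the third push.

Request:
play_rows([
  [[0,-0.005,0,0,0,0],[0,-0.011,0,0,0,0],[0,-0.018,0,0,0,0],[0,-0.025,0,0,0,0],[0,-0.032,0,0,0,0],[0,-0.039,0,0,0,0],[0,-0.045,0,0,0,0],[0,-0.048,0,0,0,0]],
])

```text
time_s: 15.58
position: [0.4784, -0.1973, 0.0777]
tcp_rot: [[0.258, 0.966, -0.0], [0.966, -0.258, 0.0], [0.0, -0.0, -1.0]]
force: [-0.1, 0.6, -0.1]
opening: 0.002
grasp_force: 0.0
```

```bash
python3 - <<'E'
from h import *
stat(); ang("side"); ang("wrist"); stat()
E
```

```text
t 15.5833 x' -0.0794 y' -0.1672 z 0.0777 Fx' -0.22 Fy' 0.55
side index -69.1 score 0.61
wrist index -57.5 score 0.76
t 15.6833 x' -0.0790 y' -0.1673 z 0.0776 Fx' 0.08 Fy' 0.66
```

The disc has settled at about -60 (wrist -57.5). Third and last push.

Request:
play_rows([
  [[0,0.00125,0,0,0,0],[0,0.0025,0,0,0,0],[0,0.00375,0,0,0,0],[0,0.005,0,0,0,0],[0,0.00625,0,0,0,0],[0,0.0075,0,0,0,0],[0,0.00875,0,0,0,0],[0,0.01,0,0,0,0]],
])

```text
time_s: 16.35
position: [0.4889, -0.2001, 0.0775]
tcp_rot: [[0.258, 0.966, -0.0], [0.966, -0.258, 0.0], [0.0, -0.0, -1.0]]
force: [-0.5, -0.5, 0.1]
opening: 0.005
grasp_force: 0.2
```

```bash
python3 - <<'E'
from h import *
ang("side"); ang("wrist"); stat()
E
```

```text
side index -70.0 score 0.59
wrist index -58.5 score 0.76
t 16.45 x' -0.0684 y' -0.1672 z 0.0775 Fx' 0.57 Fy' -0.88
```

Request:
play_rows([
  [[0,0.00125,0,0,0,0],[0,0.0025,0,0,0,0],[0,0.00375,0,0,0,0],[0,0.005,0,0,0,0],[0,0.00625,0,0,0,0],[0,0.0075,0,0,0,0],[0,0.00875,0,0,0,0],[0,0.01,0,0,0,0]],
])

```text
time_s: 17.12
position: [0.4985, -0.2027, 0.0775]
tcp_rot: [[0.258, 0.966, -0.0], [0.966, -0.258, 0.0], [0.0, -0.0, -1.0]]
force: [-0.7, -0.3, 0.3]
opening: 0.006
grasp_force: 0.7
```

Request:
play_rows([
  [[0,0.00125,0,0,0,0],[0,0.0025,0,0,0,0],[0,0.00375,0,0,0,0],[0,0.005,0,0,0,0],[0,0.00625,0,0,0,0],[0,0.0075,0,0,0,0],[0,0.00875,0,0,0,0],[0,0.01,0,0,0,0]],
])

```text
time_s: 17.78
position: [0.5075, -0.2052, 0.0775]
tcp_rot: [[0.258, 0.966, -0.002], [0.966, -0.258, 0.0], [-0.0, -0.002, -1.0]]
force: [-3.9, -2.5, 1.0]
opening: 0.004
grasp_force: 2.0
```

```bash
python3 - <<'E'
from h import *
stat(); ang("side")
E
```

```text
t 17.7833 x' -0.0492 y' -0.1672 z 0.0775 Fx' -3.14 Fy' -3.48
side index -67.5 score 0.61
```

Request:
play_rows([
  [[0,0.00125,0,0,0,0],[0,0.0025,0,0,0,0],[0,0.00375,0,0,0,0],[0,0.005,0,0,0,0]],
])

```text
time_s: 18.17
position: [0.5129, -0.2066, 0.0775]
tcp_rot: [[0.258, 0.966, -0.001], [0.966, -0.258, 0.0], [0.0, -0.001, -1.0]]
force: [-4.3, -2.6, 0.2]
opening: 0.005
grasp_force: 2.0
```

Request:
play_rows([
  [[0,0.00125,0,0,0,0],[0,0.0025,0,0,0,0],[0,0.00375,0,0,0,0]],
])

```text
time_s: 18.42
position: [0.5165, -0.2075, 0.0774]
tcp_rot: [[0.258, 0.966, -0.001], [0.966, -0.258, 0.0], [-0.0, -0.001, -1.0]]
force: [-3.7, -1.6, 0.5]
opening: 0.004
grasp_force: 2.1
```

```bash
python3 - <<'E'
from h import *
stat(); ang("side")
E
```

```text
t 18.4167 x' -0.0400 y' -0.1671 z 0.0774 Fx' -3.18 Fy' -2.50
side index -38.0 score 0.67
```

Request:
play_rows([
  [[0,0.00125,0,0,0,0],[0,0.0025,0,0,0,0]],
])

```text
time_s: 18.63
position: [0.5189, -0.2081, 0.0775]
tcp_rot: [[0.258, 0.966, -0.001], [0.966, -0.258, 0.0], [-0.0, -0.001, -1.0]]
force: [-4.8, -1.0, -0.3]
opening: 0.01
grasp_force: 2.0
```

```bash
python3 - <<'E'
from h import *
stat(); ang("side")
E
```

```text
t 18.6333 x' -0.0375 y' -0.1670 z 0.0775 Fx' -4.39 Fy' -2.20
side index -34.0 score 0.71
```

Request:
play_rows([
  [[0,0.00125,0,0,0,0],[0,0.002,0,0,0,0]],
])

```text
time_s: 18.85
position: [0.5213, -0.2087, 0.0775]
tcp_rot: [[0.258, 0.966, 0.0], [0.966, -0.258, -0.0], [0.0, 0.0, -1.0]]
force: [-3.5, -0.6, 0.1]
opening: 0.004
grasp_force: 1.4
```

```bash
python3 - <<'E'
from h import *
stat(); ang("side")
E
```

```text
t 18.85 x' -0.0350 y' -0.1669 z 0.0775 Fx' -3.22 Fy' -1.49
side index -22.5 score 0.71
```

Request:
play_rows([
  [[0,0.001,0,0,0,0],[0,0.002,0,0,0,0]],
])

```text
time_s: 19.07
position: [0.5231, -0.2091, 0.0775]
tcp_rot: [[0.258, 0.966, 0.0], [0.966, -0.258, 0.0], [0.0, 0.0, -1.0]]
force: [-3.2, -0.7, -0.3]
opening: 0.003
grasp_force: 1.4
```

```bash
python3 - <<'E'
from h import *
stat(); ang("side")
E
```

```text
t 19.0667 x' -0.0332 y' -0.1668 z 0.0775 Fx' -2.89 Fy' -1.48
side index -18.0 score 0.74
```

Request:
play_rows([
  [[0,0.001,0,0,0,0],[0,0.002,0,0,0,0]],
])

```text
time_s: 19.28
position: [0.5242, -0.2093, 0.0774]
tcp_rot: [[0.258, 0.966, -0.002], [0.966, -0.258, 0.001], [0.0, -0.002, -1.0]]
force: [-5.1, -0.0, 0.5]
opening: 0.008
grasp_force: 2.6
```

```bash
python3 - <<'E'
from h import *
stat(); ang("side")
E
```

```text
t 19.2833 x' -0.0320 y' -0.1667 z 0.0774 Fx' -4.87 Fy' -1.36
side index -14.0 score 0.74
```

Stop reached again at the same place. A touch more to match the earlier depth, then release.

Request:
play_rows([
  [[0,0.0004,0,0,0,0],[0,0.0008,0,0,0,0],[0,0.0009,0,0,0,0]],
])

```text
time_s: 19.58
position: [0.5245, -0.2094, 0.0774]
tcp_rot: [[0.258, 0.966, -0.003], [0.966, -0.258, 0.001], [0.001, -0.003, -1.0]]
force: [-6.3, -0.2, 0.8]
opening: 0.004
grasp_force: 3.0
```

Request:
play_rows([
  [[0,-0.005,0,0,0,0],[0,-0.011,0,0,0,0],[0,-0.018,0,0,0,0],[0,-0.025,0,0,0,0],[0,-0.032,0,0,0,0],[0,-0.039,0,0,0,0],[0,-0.047,0,0,0,0],[0,-0.055,0,0,0,0]],
])

```text
time_s: 20.25
position: [0.4723, -0.1958, 0.0777]
tcp_rot: [[0.258, 0.966, 0.001], [0.966, -0.258, -0.001], [-0.0, 0.001, -1.0]]
force: [-0.3, 0.5, 0.5]
opening: 0.005
grasp_force: 0.0
```

```bash
python3 - <<'E'
from h import *
stat(); ang("side"); ang("scene"); ang("wrist"); stat(); print(plan(T(-.1,-.16,.24),H))
print(bot.read_state()["joint_positions"])
E
```

```text
t 20.25 x' -0.0857 y' -0.1674 z 0.0777 Fx' -0.39 Fy' 0.43
side index 7.3 score 0.66
scene index -90.5 score 0.00
wrist index -90.5 score 0.00
t 20.4 x' -0.0860 y' -0.1673 z 0.0776 Fx' 0.08 Fy' 0.33
(array([ 0.0073, -0.014 , -0.1624]), np.float64(0.28))
[-3.50576583e+01  3.66087475e+01  1.05852620e+02  4.87667804e-03
  3.75551610e+01 -2.00861481e+01]
```

Request:
play_rows([
  [[0,0,-0.04,0,0,0],[0,0,-0.08,0,0,0],[0,0,-0.12,0,0,0],[0,0,-0.162,0,0,0],[0.038,-0.015,-0.162,0,0,-5],[0.076,-0.03,-0.162,0,0,-10],[0.114,-0.045,-0.162,0,0,-15],[0.152,-0.06,-0.162,0,0,-15]],
])

```text
time_s: 21.07
position: [0.4541, -0.0323, 0.2402]
tcp_rot: [[-0.002, 1.0, 0.002], [1.0, 0.002, -0.001], [-0.001, 0.002, -1.0]]
force: [0.8, 0.3, -0.2]
opening: 0.001
grasp_force: 0.0
```

Request:
play_rows([
  [[0.04,0,0,0,0,0],[0.08,0,0,0,0,0],[0.11,0,0,0,0,0],[0.14,0,0,0,0,0],[0.16,0,0,0,0,0],[0.16,0,0,0,0,0]],
], fingers=0.087)

```text
time_s: 21.57
position: [0.4538, 0.1299, 0.2398]
tcp_rot: [[-0.005, 1.0, 0.001], [1.0, 0.005, 0.001], [0.001, 0.001, -1.0]]
force: [0.7, -0.7, 0.2]
opening: 0.374
grasp_force: 0.0
```

```bash
cat >> h.py <<'E'
from scipy.optimize import minimize
def sil(c,x,y,z0,cyl):
    t=np.linspace(0,2*np.pi,32); k=np.zeros((400*4,640*4),np.uint8)
    for r,a,b in cyl:
        pts=np.array([px(c,[x+r*np.cos(u),y+r*np.sin(u),z0+z]) for u in t for z in (a,b)])*4+2
        cv2.fillConvexPoly(k,cv2.convexHull(pts.astype(np.float32)).astype(np.int32),1)
    return cv2.resize(k.astype(np.float32),(640,400),interpolation=cv2.INTER_AREA)
CYL=[(.0225,0,.07),(.0125,.07,.104)]
def fit(cams,masks,x0,z0=0.,cyl=CYL):
    f=lambda p:sum(np.abs(sil(c,p[0],p[1],z0,cyl)-m).sum()/m.sum() for c,m in zip(cams,masks))
    o=minimize(f,x0,method="Nelder-Mead",options=dict(initial_simplex=np.array([x0,np.add(x0,[.01,0]),np.add(x0,[0,.01])]),xatol=2e-4,fatol=1e-3))
    return o.x,o.fun
E
python3 - <<'E'
from h import *
stat(); cs=[];ms=[]
for n in ("scene","side"):
    c=imaging.capture(n)
    for r in finder.outline_of(n,"amber_bottle"):
        m=r["pixels"]; ys,xs=np.nonzero(m); p=px(c,[.418,.30,.05])
        if np.hypot(xs.mean()-p[0],ys.mean()-p[1])<10:
            cs.append(c);ms.append(m.astype(np.float32)); print(n,r["confidence"],fit([c],[ms[-1]],[.418,.3])); break
    ang(n)
    for k in ("oil_bottle","green_jar"): print(n,k,[(round(r["confidence"],2),np.round(r["at"],3)) for r in finder.recognise(n,k)[:2]])
if len(cs)==2: print("both",fit(cs,ms,[.418,.3]))
print(bot.read_state()["position"],bot.read_state()["opening"])
E
```

```text
t 21.5667 x' -0.1892 y' 0.1420 z 0.2398 Fx' 0.88 Fy' -0.50
scene 0.81 (array([0.42089749, 0.30203896]), np.float64(0.11967720091342926))
scene index 7.0 score 0.78
scene oil_bottle [(0.97, array([0.434, 0.158, 0.084]))]
scene green_jar [(0.58, array([0.541, 0.217, 0.055]))]
side 0.8 (array([0.42254926, 0.30514252]), np.float64(0.06113818660378456))
side index 7.8 score 0.69
side oil_bottle [(0.75, array([0.425, 0.204, 0.076])), (0.65, array([0.692, 0.183, 0.085]))]
side green_jar [(0.68, array([0.544, 0.255, 0.048]))]
both (array([0.4223023 , 0.30456879]), np.float64(0.19307562708854675))
[0.45387433 0.12581461 0.23956317] 0.8300054761562148
```

```bash
python3 - <<'E'
from h import *
cs=[];ms=[]
M=T(-.062,0,0)[:2]
for n in ("scene","side"):
    c=imaging.capture(n); g=cv2.cvtColor(c["frame"],cv2.COLOR_RGB2HSV)
    m=(cv2.inRange(g,(100,80,30),(128,255,255))>0); p=px(c,[*M,.05]); yy,xx=np.mgrid[:400,:640]; m&=np.hypot(xx-p[0],yy-p[1])<22
    m=m.astype(np.float32); cs.append(c);ms.append(m); ys,xs=np.nonzero(m)
    print(n,m.sum(),xs.min(),xs.max(),ys.min(),ys.max(),fit([c],[m],M,0,[(.0285,.046,.059)]), p)
x,f=fit(cs[:1],ms[:1],M,0,[(.0285,.046,.059)]); r=x-[_x,_y]; print("cup rel",r@ex,r@ey, "M",M)
print(plan([.4222,.3042,.24],90),plan([.4222,.3042,.06],90))
E
```

```text
scene 256.0 316 335 179 195 (array([ 0.54335633, -0.03275239]), np.float64(0.113037109375)) [325.61140877 189.66290768]
side 169.0 302 320 192 202 (array([ 0.54643473, -0.03713686]), np.float64(0.19896449148654938)) [314.23036542 197.75599881]Traceback (most recent call last):
  File "<stdin>", line 9, in <module>
NameError: name '_x' is not defined. Did you mean: 'px'?
```

```bash
sed -i 's/r=x-\[_x/r=x-[_x/' h.py; cat > ph.py <<'E'
from h import *
import h
def phase(c,img):
    g=cv2.cvtColor(cv2.resize(img,None,fx=3,fy=3,interpolation=cv2.INTER_LINEAR),cv2.COLOR_RGB2GRAY).astype(float)
    t=np.linspace(0,2*np.pi,40)
    def poly(x,y,r,z,k,v): 
        pts=np.array([px(c,[x+r*np.cos(u),y+r*np.sin(u),z]) for u in t])*3+1
        cv2.fillPoly(k,[np.round(pts*16).astype(np.int32)],v,shift=4)
    def cost(p):
        k=np.zeros(g.shape,np.uint8); poly(p[0],p[1],.094,.044,k,1)
        for i in range(6):
            a=p[2]+i*np.pi/3; poly(p[0]+.062*np.cos(a),p[1]+.062*np.sin(a),.0285,.058,k,2)
        A=g[k==1];B=g[k==2]; return (A.var()*len(A)+B.var()*len(B))/(len(A)+len(B))
    best=None
    for d in range(-30,30,10):
        x0=np.array([h._x,h._y,h._m+np.radians(d)])
        o=minimize(cost,x0,method="Nelder-Mead",options=dict(initial_simplex=np.array([x0]+[x0+e for e in np.diag([.004,.004,.1])]),xatol=1e-4,fatol=.1))
        if best is None or o.fun<best.fun: best=o
    return best.x[:2],np.degrees(best.x[2]),best.fun
E
python3 - <<'E'
from ph import *
c=imaging.capture("scene")
print("before",phase(c,cv2.imread("pics/scene0.png")[:,:,::-1].copy()))
print("now",phase(c,c["frame"]))
print(plan([.4222,.3042,.24],90),plan([.4222,.3042,.06],90))
E
```

```text
before (array([ 0.59680788, -0.05747584]), np.float64(165.08329240346688), np.float64(1076.1477776743145))
now (array([ 0.59758329, -0.05685273]), np.float64(164.45389599791727), np.float64(1147.3318077491429))
(array([ 0.178 , -0.0315, -0.0004]), np.float64(0.01)) (array([ 0.178 , -0.0315,  0.1796]), np.float64(0.01))
```

The cup grid phase is the same as at the start (164.5° vs 165°), so the disc sits in its detent with the blue cup at the mark. Now the bottle.

Request:
play_rows([
  [[0.04,-0.007,0,0,0,0],[0.08,-0.014,0,0,0,0],[0.12,-0.021,0,0,0,0],[0.155,-0.028,0,0,0,0],[0.178,-0.0315,0,0,0,0],[0.178,-0.0315,0.02,0,0,0],[0.178,-0.0315,0.05,0,0,0],[0.178,-0.0315,0.06,0,0,0]],
])

```text
time_s: 22.88
position: [0.42, 0.3043, 0.1769]
tcp_rot: [[-0.002, 1.0, -0.005], [1.0, 0.002, -0.002], [-0.002, -0.005, -1.0]]
force: [-1.0, 0.2, 0.2]
opening: 1.001
grasp_force: 0.0
```

```bash
python3 - <<'E'
from h import *
cs=[];ms=[]; M=np.array([.538,-.0407])
for n in ("scene","side"):
    c=imaging.capture(n); g=cv2.cvtColor(c["frame"],cv2.COLOR_RGB2HSV)
    m=(cv2.inRange(g,(100,80,30),(128,255,255))>0); p=px(c,[*M,.05]); yy,xx=np.mgrid[:400,:640]; m&=np.hypot(xx-p[0],yy-p[1])<22
    m=m.astype(np.float32); cs.append(c);ms.append(m)
    for z in (.046,.053,.057): print(n,z,fit([c],[m],M,0,[(.0285,z,.059)]))
w=imaging.capture("wrist"); print([(round(r["confidence"],2),np.round(r["at"],3)) for r in finder.recognise("wrist","amber_bottle")[:3]])
print(bot.read_state()["position"],bot.read_state()["opening"],plan([.4222,.3042,.06],90))
E
```

```text
scene 0.046 (array([ 0.54422604, -0.03240647]), np.float64(0.10888671875))
scene 0.053 (array([ 0.54165967, -0.03620415]), np.float64(0.115234375))
scene 0.057 (array([ 0.53976804, -0.03764387]), np.float64(0.156982421875))
side 0.046 (array([ 0.53897076, -0.04274758]), np.float64(9.509868621826172))
side 0.053 (array([ 0.53429883, -0.03040703]), np.float64(7.634868621826172))
side 0.057 (array([ 0.52465492, -0.02523894]), np.float64(6.5427632331848145))
[(0.89, array([0.302, 0.251, 0.046])), (0.79, array([0.42 , 0.312, 0.074])), (0.77, array([0.324, 0.144, 0.019]))]
[0.42253683 0.30439934 0.17994468] 1.0023862072327892 (array([-0.0002, -0.0004,  0.1199]), np.float64(0.02))
```

Request:
play_rows([
  [[0,0,0.02,0,0,0],[0,0,0.04,0,0,0],[0,0,0.06,0,0,0],[0,0,0.08,0,0,0],[0,0,0.095,0,0,0],[0,0,0.108,0,0,0],[0,0,0.116,0,0,0],[0,0,0.12,0,0,0]],
])

```text
time_s: 23.75
position: [0.4229, 0.3045, 0.0597]
tcp_rot: [[-0.0, 1.0, 0.001], [1.0, 0.0, 0.0], [0.0, 0.001, -1.0]]
force: [0.1, -0.8, 0.1]
opening: 0.997
grasp_force: 0.0
```

Request:
play_rows([
  [[0,0,0,0,0,0],[0,0,0,0,0,0],[0,0,0,0,0,0],[0,0,0,0,0,0],[0,0,0,0,0,0],[0,0,0,0,0,0],[0,0,0,0,0,0]],
], fingers=0.03)

```text
time_s: 24.33
position: [0.4221, 0.3046, 0.0598]
tcp_rot: [[-0.001, 1.0, 0.0], [1.0, 0.001, 0.0], [0.0, 0.0, -1.0]]
force: [-0.4, 0.1, 0.2]
opening: 0.555
grasp_force: 0.0
```

Request:
play_rows([
  [[0,0,0,0,0,0],[0,0,0,0,0,0],[0,0,0,0,0,0],[0,0,0,0,0,0],[0,0,0,0,0,0]],
])

```text
time_s: 24.75
position: [0.4222, 0.3046, 0.0597]
tcp_rot: [[-0.001, 1.0, 0.0], [1.0, 0.001, 0.0], [0.0, 0.0, -1.0]]
force: [0.2, 0.0, 2.4]
opening: 0.502
grasp_force: 30.0
```

Request:
play_rows([
  [[0,0,-0.003,0,0,0],[0,0,-0.01,0,0,0],[0,0,-0.025,0,0,0],[0,0,-0.045,0,0,0],[0,0,-0.07,0,0,0],[0,0,-0.1,0,0,0],[0,0,-0.12,0,0,0],[0,0,-0.13,0,0,0]],
])

```text
time_s: 25.42
position: [0.4229, 0.305, 0.1924]
tcp_rot: [[-0.001, 1.0, 0.004], [1.0, 0.001, 0.002], [0.002, 0.004, -1.0]]
force: [1.4, 1.0, -1.8]
opening: 0.502
grasp_force: 30.0
```

```bash
python3 - <<'E'
from h import *
s=bot.read_state(); print(s["position"],s["opening"]*87,s["grasp_force"],s["force"]); print(plan([.505,-.0407,.19],90))
E
```

```text
[0.4228967  0.3050396  0.19242212] 43.69270943983387 29.98912316856149 [ 1.41069987  1.02158113 -1.81073921]
(array([-0.3458,  0.0817,  0.0021]), np.float64(0.06))
```

Request:
play_rows([
  [[0,0,-0.02,0,0,0],[0,0,-0.045,0,0,0],[-0.01,0.003,-0.05,0,0,0],[-0.035,0.01,-0.05,0,0,0],[-0.07,0.02,-0.05,0,0,0],[-0.107,0.03,-0.05,0,0,0],[-0.145,0.041,-0.05,0,0,0],[-0.183,0.052,-0.05,0,0,0]],
])

```text
time_s: 26.08
position: [0.4733, 0.1194, 0.2383]
tcp_rot: [[-0.002, 1.0, -0.002], [1.0, 0.002, -0.0], [-0.0, -0.002, -1.0]]
force: [-0.4, 0.2, -2.1]
opening: 0.502
grasp_force: 30.0
```

Request:
play_rows([
  [[-0.038,0.011,0,0,0,0],[-0.076,0.022,0,0,0,0],[-0.112,0.032,0,0,0,0],[-0.145,0.041,0,0,0,0],[-0.175,0.05,0,0,0,0],[-0.2,0.057,0,0,0,0],[-0.215,0.061,0,0,0,0],[-0.222,0.063,0,0,0,0]],
])

```text
time_s: 26.75
position: [0.5372, -0.1029, 0.2383]
tcp_rot: [[0.002, 1.0, -0.002], [1.0, -0.002, 0.0], [0.0, -0.002, -1.0]]
force: [0.2, 0.7, -2.1]
opening: 0.506
grasp_force: 30.0
```

Request:
play_rows([
  [[0,0,0,0,0,0],[0,0,0,0,0,0],[0,0,0,0,0,0]],
])

```text
time_s: 27.0
position: [0.5365, -0.0987, 0.2392]
tcp_rot: [[-0.002, 1.0, -0.002], [1.0, 0.002, 0.001], [0.001, -0.002, -1.0]]
force: [-0.6, 0.8, -1.9]
opening: 0.506
grasp_force: 30.0
```

```bash
python3 - <<'E'
from ph import *
s=bot.read_state(); print(s["time_s"],s["position"],s["opening"]*87,s["grasp_force"])
# blue cup in wrist
c=imaging.capture("wrist"); g=cv2.cvtColor(c["frame"],cv2.COLOR_RGB2HSV); M=np.array([.538,-.0407])
m=cv2.inRange(g,(100,80,30),(128,255,255)); n,l,st,ce=cv2.connectedComponentsWithStats(m); 
for i in np.argsort(-st[1:,4])[:3]+1: print(st[i],ce[i],ray_z(c,*ce[i],.059),ray_z(c,*ce[i],.052))
print("pred",px(c,[*M,.059]))
i=1+np.argmax(st[1:,4]); k=(l==i).astype(np.float32)
hull=cv2.convexHull(np.argwhere(k>0)[:,::-1].astype(np.int32)); kk=np.zeros((400,640),np.float32); cv2.fillConvexPoly(kk,hull,1.)
for z in (.046,.053,.058): print(z,fit([c],[kk],M,0,[(.0285,z,.059)]))
cv2.imwrite("pics/w5.png",c["frame"][:,:,::-1])
# bottle in hand
cs=[];ms=[]
p0=s["position"]
for nme in ("scene","side"):
    cc=imaging.capture(nme); cs0=px(cc,[p0[0],p0[1],p0[2]-.06+.04])
    for r in finder.outline_of(nme,"amber_bottle"):
        ys,xs=np.nonzero(r["pixels"]); print(nme,round(r["confidence"],2),xs.mean(),ys.mean(),len(xs),cs0)
E
```

```text
27.0 [ 0.53645602 -0.09869854  0.23915332] 44.03194023195206 29.98955973300326
[ 302  103   49   51 1911] [325.89534275 127.85190999] [ 0.54483594 -0.03210103  0.059     ] [ 0.54500564 -0.03222682  0.052     ]
[501 224  20  35 189] [510.84126984 241.85714286] [ 0.77465094 -0.16821226  0.059     ] [ 0.77979676 -0.17128522  0.052     ]
[536 231  41  28 135] [552.74814815 238.74074074] [ 0.82543845 -0.16393737  0.059     ] [ 0.83168395 -0.16691776  0.052     ]
pred [319.70579038 135.79339931]
0.046 (array([ 0.54490187, -0.0332345 ]), np.float64(0.09746795147657394))
0.053 (array([ 0.54490187, -0.0332345 ]), np.float64(0.09746795147657394))
0.058 (array([ 0.54490187, -0.0332345 ]), np.float64(0.09746795147657394))
scene 0.94 229.34285714285716 189.16483516483515 455 [337.33122677 153.74769963]
scene 0.76 338.57176470588234 155.6094117647059 425 [337.33122677 153.74769963]
scene 0.69 210.82900432900433 171.63203463203465 462 [337.33122677 153.74769963]
side 0.85 364.018771331058 240.7133105802048 586 [323.45933346 137.64531558]
side 0.76 349.2729357798165 264.7947247706422 872 [323.45933346 137.64531558]
```

```bash
python3 - <<'E'
from ph import *
np.set_printoptions(precision=4,suppress=True)
c=imaging.capture("wrist"); g=cv2.cvtColor(c["frame"],cv2.COLOR_RGB2HSV)
red=cv2.inRange(g,(0,150,80),(5,255,255))|cv2.inRange(g,(174,150,80),(180,255,255))
n,l,st,ce=cv2.connectedComponentsWithStats(red)
for i in range(1,n):
    if st[i,4]>15: print("red",st[i],ce[i],ray_z(c,*ce[i],.04))
print("disc centre px",px(c,[.598,-.057,.056]))
print("wrist phase",phase(c,c["frame"]))
s=imaging.capture("scene"); print("scene phase",phase(s,s["frame"]))
# grey cups: Hough circles in wrist
gr=cv2.medianBlur(cv2.cvtColor(c["frame"],cv2.COLOR_RGB2GRAY),5)
h=cv2.HoughCircles(gr,cv2.HOUGH_GRADIENT,1,35,param1=80,param2=18,minRadius=18,maxRadius=35)
for q in (h[0] if h is not None else []): 
    X=ray_z(c,q[0],q[1],.057); 
    if np.hypot(X[0]-.598,X[1]+.057)<.1: print(q,X[:2],"r",np.hypot(X[0]-.598,X[1]+.057),"ang",np.degrees(np.arctan2(X[1]+.057,X[0]-.598)))
E
```

```text
red [278 112  18  12 116] [286.9741 116.5517] [ 0.5011 -0.0207  0.04  ]
disc centre px [371.1538 149.5941]
wrist phase (array([0.6544, 0.1781]), np.float64(-140.24418486801764), np.float64(1.6469100609865146))
scene phase (array([ 0.6059, -0.2754]), np.float64(324.51392003736794), np.float64(8.097334867863923))
[324.5 127.5  25. ] [ 0.5444 -0.0326] r 0.058839535402769434 ang 155.51991989858325
[364.5  85.5  27.5] [0.5871 0.0112] r 0.06903377835140413 ang 99.06794823285463
[421.5 153.5  28.8] [ 0.6556 -0.0612] r 0.05779382141713564 ang -4.1897196347663135
[419.5 100.5  25.2] [ 0.6477 -0.004 ] r 0.0727141713912139 ang 46.839406792336675
[385.5 187.5  26.6] [ 0.6171 -0.1011] r 0.04809278192069276 ang -66.63424068029592
[337.5 177.5  23.2] [ 0.5601 -0.0893] r 0.049766405109102664 ang -139.6000499813156ph.py:13: RuntimeWarning: Degrees of freedom <= 0 for slice
  A=g[k==1];B=g[k==2]; return (A.var()*len(A)+B.var()*len(B))/(len(A)+len(B))
  arrmean = um.true_divide(arrmean, div, out=arrmean,
  ret = ret.dtype.type(ret / rcount)
```

The wrist view's six cups give the disc centre at (.602,-.046), with blue at 166.7° against the arrow at 165.8°. So the index is right, and the scene-only position was biased by the height I assumed for the cup ellipses. All cameras put the blue cup near (.5447,-.033). I'll move above it and check against the bottle held in the gripper.

Request:
play_rows([
  [[0.015,0.002,0,0,0,0],[0.04,0.005,0,0,0,0],[0.06,0.008,0.005,0,0,0],[0.066,0.008,0.025,0,0,0],[0.066,0.008,0.05,0,0,0],[0.066,0.008,0.075,0,0,0],[0.066,0.008,0.092,0,0,0],[0.066,0.008,0.097,0,0,0]],
])

```text
time_s: 28.02
position: [0.5435, -0.0336, 0.1399]
tcp_rot: [[-0.001, 1.0, -0.005], [1.0, 0.001, 0.001], [0.001, -0.005, -1.0]]
force: [-0.3, -0.2, -1.2]
opening: 0.5
grasp_force: 30.0
```

Request:
play_rows([
  [[0,0,0,0,0,0],[0,0,0,0,0,0],[0,0,0,0,0,0]],
])

```text
time_s: 28.27
position: [0.5465, -0.0346, 0.1438]
tcp_rot: [[-0.001, 1.0, 0.003], [1.0, 0.001, -0.001], [-0.001, 0.003, -1.0]]
force: [-0.5, -0.5, -1.8]
opening: 0.504
grasp_force: 30.0
```

```bash
python3 - <<'E'
from h import *
np.set_printoptions(precision=4,suppress=True)
s=bot.read_state(); p=s["position"]; z0=p[2]-.06; print(s["time_s"],p,s["opening"]*87)
for n in ("scene","side"):
    c=imaging.capture(n); g=cv2.cvtColor(c["frame"],cv2.COLOR_RGB2HSV)
    q=px(c,[p[0],p[1],z0+.035])
    for r in finder.outline_of(n,"amber_bottle"):
        ys,xs=np.nonzero(r["pixels"])
        if np.hypot(xs.mean()-q[0],ys.mean()-q[1])<15:
            m=r["pixels"].astype(np.float32); full=sil(c,p[0],p[1],z0,CYL)
            e=full>.5; print(n,"px",xs.min(),xs.max(),ys.min(),ys.max(),"model",*[f(np.nonzero(e)[i]) for i in (1,0) for f in (np.min,np.max)])
            # body only, lower part visible
            yb=ys.max()-3; row=np.nonzero(m[yb-4:yb].sum(0))[0]; mr=np.nonzero(full[yb-4:yb].sum(0)>1)[0]; print("  low rows",row.min(),row.max(),"model",mr.min() if len(mr) else None,mr.max() if len(mr) else None)
    mb=cv2.inRange(g,(100,80,30),(128,255,255))>0; pc=px(c,[.5447,-.033,.05]); yy,xx=np.mgrid[:400,:640]; mb&=np.hypot(xx-pc[0],yy-pc[1])<22
    ys,xs=np.nonzero(mb); k=sil(c,.5447,-.033,0,[(.0285,.045,.059)])>.5
    print(n,"blue",xs.min(),xs.max(),ys.min(),ys.max(),len(xs),"model cup",*[f(np.nonzero(k)[i]) for i in (1,0) for f in (np.min,np.max)])
    cv2.imwrite(f"pics/{n}6.png",c["frame"][:,:,::-1])
c=imaging.capture("wrist"); g=cv2.cvtColor(c["frame"],cv2.COLOR_RGB2HSV); mb=cv2.inRange(g,(100,80,30),(128,255,255))>0
pc=px(c,[.5447,-.033,.05]); mb&=np.hypot(xx-pc[0],yy-pc[1])<60; ys,xs=np.nonzero(mb); k=sil(c,.5447,-.033,0,[(.0285,.045,.059)])>.5
if len(xs): print("wrist blue",xs.min(),xs.max(),ys.min(),ys.max(),len(xs),"model",*[f(np.nonzero(k)[i]) for i in (1,0) for f in (np.min,np.max)])
E
```

```text
28.2667 [ 0.5465 -0.0346  0.1438] 43.847224844303824
scene px 320 334 155 183 model 319 334 147 183
  low rows 320 334 model 319 334
scene blue 316 335 181 195 218 model cup 316 335 179 195
side px 303 318 153 190 model 303 318 153 190
  low rows 303 318 model 303 318
side blue 302 320 192 203 174 model cup 302 321 192 203
wrist blue 285 348 175 217 1287 model 283 349 174 240
```

The cup model at (.5447,-.033) and the bottle model at the TCP match the pixels in every view. Centring, then lowering.

```bash
python3 -c "
from h import *
print(plan([.5447,-.0331,.108],90), bot.read_state()['position'])"
```

```text
(array([ 0.0014, -0.0012,  0.0354]), np.float64(0.05)) [ 0.54581816 -0.03450818  0.14342897]
```

Request:
play_rows([
  [[0.0014,-0.001,0.002,0,0,0],[0.0014,-0.001,0.007,0,0,0],[0.0014,-0.001,0.012,0,0,0],[0.0014,-0.001,0.017,0,0,0],[0.0014,-0.001,0.022,0,0,0],[0.0014,-0.001,0.027,0,0,0],[0.0014,-0.001,0.031,0,0,0],[0.0014,-0.001,0.033,0,0,0]],
])

```text
time_s: 29.18
position: [0.544, -0.0329, 0.1086]
tcp_rot: [[-0.001, 1.0, -0.001], [1.0, 0.001, 0.0], [0.0, -0.001, -1.0]]
force: [1.1, 0.5, -2.0]
opening: 0.505
grasp_force: 30.0
```

Request:
play_rows([
  [[0,0,0.0005,0,0,0],[0,0,0.001,0,0,0],[0,0,0.0015,0,0,0],[0,0,0.002,0,0,0]],
])

```text
time_s: 29.52
position: [0.5446, -0.033, 0.1078]
tcp_rot: [[-0.001, 1.0, 0.001], [1.0, 0.001, -0.0], [-0.0, 0.001, -1.0]]
force: [0.3, -0.1, -1.3]
opening: 0.502
grasp_force: 30.0
```

Request:
play_rows([
  [[0,0,0.0005,0,0,0],[0,0,0.001,0,0,0],[0,0,0.0015,0,0,0],[0,0,0.0015,0,0,0]],
])

```text
time_s: 29.85
position: [0.5443, -0.0329, 0.106]
tcp_rot: [[-0.001, 1.0, -0.0], [1.0, 0.001, -0.0], [-0.0, -0.0, -1.0]]
force: [0.1, -1.0, -1.9]
opening: 0.502
grasp_force: 30.0
```

Request:
play_rows([
  [[0,0,0.0004,0,0,0],[0,0,0.0008,0,0,0],[0,0,0.0012,0,0,0],[0,0,0.0012,0,0,0]],
])

```text
time_s: 30.18
position: [0.5443, -0.0329, 0.1048]
tcp_rot: [[-0.001, 1.0, -0.0], [1.0, 0.001, 0.0], [0.0, -0.0, -1.0]]
force: [0.7, 0.5, -2.0]
opening: 0.504
grasp_force: 30.0
```

Request:
play_rows([
  [[0,0,0.0004,0,0,0],[0,0,0.0008,0,0,0],[0,0,0.0008,0,0,0]],
])

```text
time_s: 30.43
position: [0.5444, -0.033, 0.1047]
tcp_rot: [[-0.001, 1.0, 0.0], [1.0, 0.001, -0.0], [-0.0, 0.0, -1.0]]
force: [-1.4, 0.1, 4.4]
opening: 0.5
grasp_force: 30.0
```

It's resting on the floor (+4.4 N, at the expected height). Opening, then going straight up.

Request:
play_rows([
  [[0,0,0,0,0,0],[0,0,0,0,0,0],[0,0,0,0,0,0],[0,0,0,0,0,0],[0,0,0,0,0,0],[0,0,0,0,0,0]],
], fingers=0.08)

```text
time_s: 30.93
position: [0.5444, -0.033, 0.1039]
tcp_rot: [[-0.001, 1.0, -0.0], [1.0, 0.001, -0.0], [-0.0, -0.0, -1.0]]
force: [-0.7, 0.7, -0.7]
opening: 0.862
grasp_force: 0.0
```

Request:
play_rows([
  [[0,0,-0.003,0,0,0],[0,0,-0.012,0,0,0],[0,0,-0.03,0,0,0],[0,0,-0.055,0,0,0],[0,0,-0.085,0,0,0],[0,0,-0.115,0,0,0],[0,0,-0.135,0,0,0],[0,0,-0.14,0,0,0]],
])

```text
time_s: 31.6
position: [0.5466, -0.0334, 0.2488]
tcp_rot: [[-0.001, 1.0, 0.009], [1.0, 0.001, -0.002], [-0.002, 0.009, -1.0]]
force: [-0.2, 0.0, 0.6]
opening: 0.919
grasp_force: 0.0
```

Request:
play_rows([
  [[0.02,-0.01,0,0,0,0],[0.05,-0.02,0,0,0,0],[0.085,-0.03,0,0,0,0],[0.12,-0.04,0,0,0,0],[0.14,-0.05,0,0,0,0],[0.15,-0.05,0,0,0,0],[0.15,-0.05,0,0,0,0],[0.15,-0.05,0,0,0,0]],
])

```text
time_s: 32.27
position: [0.4948, 0.1167, 0.244]
tcp_rot: [[-0.002, 1.0, 0.001], [1.0, 0.002, -0.001], [-0.001, 0.001, -1.0]]
force: [-0.1, -0.3, -0.3]
opening: 0.916
grasp_force: 0.0
```

```bash
python3 - <<'E'
from h import *
s=bot.read_state(); print(s["time_s"],s["position"],s["force"],s["opening"])
for n in ("scene","side"):
    c=imaging.capture(n); k=sil(c,.5446,-.033,.045,CYL)>.5
    print(n,"model",*[f(np.nonzero(k)[i]) for i in (1,0) for f in (np.min,np.max)])
    q=px(c,[.5446,-.033,.09])
    for r in finder.outline_of(n,"amber_bottle"):
        ys,xs=np.nonzero(r["pixels"])
        if np.hypot(xs.mean()-q[0],ys.mean()-q[1])<20: print("seen",round(r["confidence"],2),xs.min(),xs.max(),ys.min(),ys.max())
    g=cv2.cvtColor(c["frame"],cv2.COLOR_RGB2HSV); mb=cv2.inRange(g,(100,80,30),(128,255,255))>0; yy,xx=np.mgrid[:400,:640]
    pc=px(c,[.5447,-.033,.05]); mb&=np.hypot(xx-pc[0],yy-pc[1])<22; ys,xs=np.nonzero(mb); print("blue",xs.min(),xs.max(),ys.min(),ys.max())
    for kname in ("oil_bottle","green_jar","tall_bottle","scoop","black_jar"): print(kname,[np.round(r["at"],3) for r in finder.recognise(n,kname)[:1]])
E
```

```text
32.2667 [0.49483752 0.11671211 0.24396548] [-0.12503846 -0.25798043 -0.31690231] 0.916162745489772
scene model 318 333 158 194
seen 0.93 317 333 159 191
blue 316 335 183 195
oil_bottle [array([0.433, 0.158, 0.084])]
green_jar [array([0.54 , 0.214, 0.055])]
tall_bottle [array([0.698, 0.143, 0.086])]
scoop [array([0.436, 0.157, 0.085])]
black_jar [array([ 0.396, -0.376,  0.073])]
side model 304 319 166 203
seen 0.79 305 319 167 199
blue 302 320 194 202
oil_bottle [array([0.427, 0.201, 0.075])]
green_jar [array([0.543, 0.252, 0.046])]
tall_bottle [array([0.693, 0.184, 0.086])]
scoop [array([ 0.448, -0.169,  0.006])]
black_jar [array([ 0.4  , -0.329,  0.056])]
```

The bottle stands upright in the blue cup at the mark, nothing else has moved, and the arm is clear.

```bash
python3 -c "
from rig import bot
print(bot.hand_in())"
```

```text
the job is handed in; nothing more can be done
None
```

The job is handed in at about 32 s: three lever clicks (highest force seen about 7 N) brought the blue cup to the red mark, and the leftmost amber bottle now stands upright in it, released, with the other things where they were.

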